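# Crosswise drying stack with bench blower

## Robot

A 6-joint arm with a two-finger parallel gripper is mounted at the origin on the work surface. World frame = base frame: x ahead of the robot, y to its left, z up, the work surface at z = 0. Lengths are in mm, angles in rad, forces in N, time in s.
With the tool pointing down it reaches from about 275 to 775 mm from the base axis. Payload 14.6 kg.
Tool frame: the origin (TCP) lies on the centre line of the jaws, within the pads' length; the fingertips stand 11 mm ahead of it and the grasp point (between the pads) lies 8 mm behind it; z points along the fingers, y is the line along which they close (so a half turn about z gives the same grasp; the last joint's range is limited). The gripper opens to 85 mm and grips with 20 to 120 N. Pads are 22 mm wide; open, the fingers measure 114 mm over their backs; the gripper's body (76 mm by 85 mm) begins 54 mm behind the grasp point. The pads swing forward as they close: fully open they stand 13 mm farther back than shut.
Start: joints at [0.963, 0.263, -0.048, 1.259, 0, 1.415], TCP at [229.684, 472.095, 242.278] pointing down, gripper open.
Joint ranges: [-2.65, 2.65], [-0.89, 1.7], [-1.18, 1.37], [-2.13, 2.11], [-1.35, 1.29], [-3.14, 3.14]. Speed limits (rad/s): [1.89, 1.89, 2.57, 2.79, 3.14, 3.14].

## Interface

Orientations are given as a unit quaternion [w, x, y, z].
In Python, from plant import env gives the robot as it stands.
- The arm moves only by the tool drive_tool, never from a script. Its argument "deltas" is a list of rows, each a list of 7 numbers: the opening, from -1 (shut) to 1 (fully open), then the shift along the tool's x, y, z normalised to -1 to 1, where 1 is 0.025 m, then the turn, a rotation vector about the tool's x, y, z normalised to -1 to 1, where 1 is 0.1 rad. A call has exactly 8 rows; each row shifts and turns the commanded pose from where the row before left it, along the tool's axes as they then stand; what a row does not reach is not made up. A row lasts 1/10 s, in which the tool goes at most 50 mm and 8.59 degrees, less where a joint would pass 70% of its speed; a pose out of reach is approached as far as the arm can. A call with a number of a shift or a turn outside -1 to 1 is refused whole. A call with a gripper value outside its range is refused whole. The fingers move at their own pace and stop on an object; the grip force is fixed at half the most. Time passes only in rows, so rows that do not move let the fingers close, or fill a call up. It gives the time, the measured TCP pose, the force, the opening and the grip force at its end, in the units of the state.
- env.get_state(): the state, without advancing time (a new reading comes with each control period).
- env.grab_frame(name): name is "scene" or "side" or "wrist"; returns (picture, depth): 420x560x3 uint8, red, green, blue; 420x560 float32, mm along the optical axis (not along the pixel's ray), 0 where there is no reading.
- env.camera_model(name): a dict with "intrinsics" (3x3 intrinsics, pixels), "dist_coeffs" ([k1, k2, p1, p2, k3] as OpenCV has them; the pictures are not rectified), "camera_from_world" (4x4, takes a point from world to camera coordinates). Camera axes: x right, y up, looking along -z (the intrinsics and any distortion apply to the point x, -y, -z); pixel columns grow to the right and rows downward; lengths in mm; the calibration is good to about 2 mm. A picture is of the moment at which its call begins: read the wrist's pose just before it. camera_model takes no time and is no camera call; for the wrist camera it gives the pose at the moment of the call.
- env.close_job(): hands the job in; it is judged then, once.
Trained networks look in the newest picture that a camera, given by its name, has taken for a name from the list of things; names that differ only in an ending like _2 or _b are one class to them, and where a whole thing is asked for, a point or a joint stands for the part that bears it (a point fixed in the world has none). Each returns a list of dicts, best first, with "confidence" (0 to 1); they miss things now and then, are a little off and sometimes report something else, mostly with a low value. They report only what shows in the picture. A call takes as long as a camera call.
- env.search_frame(target, camera): "rect" ([left, top, right, bottom] in pixels, round what is visible of it).
- env.cut_out(target, camera): "pixels" (420x560 bool, what is visible of it) and "rect" ([left, top, right, bottom] in pixels, round what is visible of it).
The state is a dict: "clock": time; "qpos": joint angles; "joint_velocities": joint speeds; "joint_torque": joint torques, N m; "tcp_pos": TCP position; "eef_rot": TCP orientation; "contact_force": force on the tool from outside, world axes, zero at the start; "wrist_torque": the same for the moment, N m; "opening": opening from 0.0 (shut) to 1.0 (fully open); "finger_force": force on a finger pad.
Only numpy, scipy, OpenCV 4.12 (cv2) and the standard library are available. Lean on these libraries where they do the work, as an engineer would, in place of code of your own. Each camera call takes 0.05 s, during which the arm holds its last target. There are 200 camera calls.

## Task

Set the freshly oiled slats to dry: build all of them into a crosswise stack on the drying base, two to a layer, the first layer across the two fixed battens and every layer across the one below, slats centred and spaced like the battens (an odd last slat goes alone on top, on either side). Push the loose air nozzle fully home on the blower's outlet spigot with its mouth facing the stack; only when stack and nozzle are ready, push the blower's switch lever over to on. Leave the glue bottle, the mug and the tape measure where they are.

Things in the scene. Friction and masses are not known exactly. Their poses are not given: they have to be found in the camera images.
- slat1: a loose flat wooden slat, 150 long (its x) x 30 wide (its y) x 16 thick (its z), about 50 g, origin at its centre; the slats are all alike; lies flat on the black rubber mat at the start; may be absent
- slat2: a loose flat wooden slat, 150 long (its x) x 30 wide (its y) x 16 thick (its z), about 50 g, origin at its centre; the slats are all alike; lies flat on the black rubber mat at the start; may be absent
- slat3: a loose flat wooden slat, 150 long (its x) x 30 wide (its y) x 16 thick (its z), about 50 g, origin at its centre; the slats are all alike; lies flat on the black rubber mat at the start; may be absent
- slat4: a loose flat wooden slat, 150 long (its x) x 30 wide (its y) x 16 thick (its z), about 50 g, origin at its centre; the slats are all alike; lies flat on the black rubber mat at the start; may be absent
- slat5: a loose flat wooden slat, 150 long (its x) x 30 wide (its y) x 16 thick (its z), about 50 g, origin at its centre; the slats are all alike; lies flat on the black rubber mat at the start; may be absent
- slat6: a loose flat wooden slat, 150 long (its x) x 30 wide (its y) x 16 thick (its z), about 50 g, origin at its centre; the slats are all alike; lies flat on the black rubber mat at the start; may be absent
- base: drying base, fixed: white plate 170 x 170 x 12 with two dark battens fixed on top, 150 x 30 x 16 like the slats, running along the base's x at y = +50 and -50. Origin at the centre of the plate's underside, on the bench, z up; batten tops 28 above it. So the first slats lie along its y at x = +50 and -50, the next along its x, and so on; each layer adds 16
- mat: black rubber mat 250 x 370 x 4, fixed, on which the slats start (long sides about across the robot's view, along the mat's y); origin at the centre of its underside
- nozzle: loose grey air nozzle, 85 to 170 g: upright round sleeve, diameter 52, 90 tall, with a foot flange (diameter 80, 8 thick), closed top, socket open below (bore 44, 45 deep); a box mouth (44 wide, from 47 to 77 above the foot) sticks out along its +x to 66 from the axis. Origin at the centre of its foot, z up. Stands on the bench; pinch its round part from above across its y (straight from 8 to 86)
- spigot (a point): foot of the blower's outlet spigot: upright aluminium stub, diameter 40, 35 tall, chamfered, on the flat top (70 above the bench) of the grey blower housing (230 along its x, 130 along its y, fixed). The point is on the stub's axis at the housing's top; axes are the housing's, which reaches 65 to +x and 165 to -x of it. The nozzle is home when its foot rests on the housing's top
- switch (a joint): the blower's toggle switch on the housing's top, pivot 120 from the spigot towards the housing's -x: 0 = off, leaning to the housing's -x (the robot's side); 1.0 rad = fully on, leaning to its +x (towards the spigot). Stays where it is left; about 1.5 N at the ball moves it
- switch_tip (a point): centre of the black ball (diameter 26) at the tip of the switch lever, 50 from its pivot, about 66 above the housing's top; it travels 48 along the housing's x from off to on
- glue: bystander: wood-glue bottle, diameter 56, 130 tall; origin at the centre of its foot
- mug: bystander: white mug, diameter 76, 90 tall; origin at the centre of its foot
- tape: bystander: tape measure, 66 x 36 x 62 tall; origin at the centre of its underside

How it is judged (in metres and radians):
On the way, in this order (a step that is already met when the one before it is completed fails the run):
1. all slats stacked crosswise on the base and the nozzle home on the spigot, facing the stack (((angle between the x axis of slat1 and the y axis of base, either way round below 0.15 rad and y of slat1 in the frame of base between -0.015 and 0.015 m and z of slat1 in the frame of base between 0.031 and 0.041 m and x of slat1 in the frame of base between -0.062 and 0.062 m and not (x of slat1 in the frame of base between -0.038 and 0.038 m)) or (angle between the x axis of slat1 and the x axis of base, either way round below 0.15 rad and x of slat1 in the frame of base between -0.015 and 0.015 m and z of slat1 in the frame of base between 0.047 and 0.057 m and y of slat1 in the frame of base between -0.062 and 0.062 m and not (y of slat1 in the frame of base between -0.038 and 0.038 m)) or (angle between the x axis of slat1 and the y axis of base, either way round below 0.15 rad and y of slat1 in the frame of base between -0.015 and 0.015 m and z of slat1 in the frame of base between 0.063 and 0.073 m and x of slat1 in the frame of base between -0.062 and 0.062 m and not (x of slat1 in the frame of base between -0.038 and 0.038 m))) and ((angle between the x axis of slat2 and the y axis of base, either way round below 0.15 rad and y of slat2 in the frame of base between -0.015 and 0.015 m and z of slat2 in the frame of base between 0.031 and 0.041 m and x of slat2 in the frame of base between -0.062 and 0.062 m and not (x of slat2 in the frame of base between -0.038 and 0.038 m)) or (angle between the x axis of slat2 and the x axis of base, either way round below 0.15 rad and x of slat2 in the frame of base between -0.015 and 0.015 m and z of slat2 in the frame of base between 0.047 and 0.057 m and y of slat2 in the frame of base between -0.062 and 0.062 m and not (y of slat2 in the frame of base between -0.038 and 0.038 m)) or (angle between the x axis of slat2 and the y axis of base, either way round below 0.15 rad and y of slat2 in the frame of base between -0.015 and 0.015 m and z of slat2 in the frame of base between 0.063 and 0.073 m and x of slat2 in the frame of base between -0.062 and 0.062 m and not (x of slat2 in the frame of base between -0.038 and 0.038 m))) and ((angle between the x axis of slat3 and the y axis of base, either way round below 0.15 rad and y of slat3 in the frame of base between -0.015 and 0.015 m and z of slat3 in the frame of base between 0.031 and 0.041 m and x of slat3 in the frame of base between -0.062 and 0.062 m and not (x of slat3 in the frame of base between -0.038 and 0.038 m)) or (angle between the x axis of slat3 and the x axis of base, either way round below 0.15 rad and x of slat3 in the frame of base between -0.015 and 0.015 m and z of slat3 in the frame of base between 0.047 and 0.057 m and y of slat3 in the frame of base between -0.062 and 0.062 m and not (y of slat3 in the frame of base between -0.038 and 0.038 m)) or (angle between the x axis of slat3 and the y axis of base, either way round below 0.15 rad and y of slat3 in the frame of base between -0.015 and 0.015 m and z of slat3 in the frame of base between 0.063 and 0.073 m and x of slat3 in the frame of base between -0.062 and 0.062 m and not (x of slat3 in the frame of base between -0.038 and 0.038 m))) and ((angle between the x axis of slat4 and the y axis of base, either way round below 0.15 rad and y of slat4 in the frame of base between -0.015 and 0.015 m and z of slat4 in the frame of base between 0.031 and 0.041 m and x of slat4 in the frame of base between -0.062 and 0.062 m and not (x of slat4 in the frame of base between -0.038 and 0.038 m)) or (angle between the x axis of slat4 and the x axis of base, either way round below 0.15 rad and x of slat4 in the frame of base between -0.015 and 0.015 m and z of slat4 in the frame of base between 0.047 and 0.057 m and y of slat4 in the frame of base between -0.062 and 0.062 m and not (y of slat4 in the frame of base between -0.038 and 0.038 m)) or (angle between the x axis of slat4 and the y axis of base, either way round below 0.15 rad and y of slat4 in the frame of base between -0.015 and 0.015 m and z of slat4 in the frame of base between 0.063 and 0.073 m and x of slat4 in the frame of base between -0.062 and 0.062 m and not (x of slat4 in the frame of base between -0.038 and 0.038 m))) and ((angle between the x axis of slat5 and the y axis of base, either way round below 0.15 rad and y of slat5 in the frame of base between -0.015 and 0.015 m and z of slat5 in the frame of base between 0.031 and 0.041 m and x of slat5 in the frame of base between -0.062 and 0.062 m and not (x of slat5 in the frame of base between -0.038 and 0.038 m)) or (angle between the x axis of slat5 and the x axis of base, either way round below 0.15 rad and x of slat5 in the frame of base between -0.015 and 0.015 m and z of slat5 in the frame of base between 0.047 and 0.057 m and y of slat5 in the frame of base between -0.062 and 0.062 m and not (y of slat5 in the frame of base between -0.038 and 0.038 m)) or (angle between the x axis of slat5 and the y axis of base, either way round below 0.15 rad and y of slat5 in the frame of base between -0.015 and 0.015 m and z of slat5 in the frame of base between 0.063 and 0.073 m and x of slat5 in the frame of base between -0.062 and 0.062 m and not (x of slat5 in the frame of base between -0.038 and 0.038 m))) and ((angle between the x axis of slat6 and the y axis of base, either way round below 0.15 rad and y of slat6 in the frame of base between -0.015 and 0.015 m and z of slat6 in the frame of base between 0.031 and 0.041 m and x of slat6 in the frame of base between -0.062 and 0.062 m and not (x of slat6 in the frame of base between -0.038 and 0.038 m)) or (angle between the x axis of slat6 and the x axis of base, either way round below 0.15 rad and x of slat6 in the frame of base between -0.015 and 0.015 m and z of slat6 in the frame of base between 0.047 and 0.057 m and y of slat6 in the frame of base between -0.062 and 0.062 m and not (y of slat6 in the frame of base between -0.038 and 0.038 m)) or (angle between the x axis of slat6 and the y axis of base, either way round below 0.15 rad and y of slat6 in the frame of base between -0.015 and 0.015 m and z of slat6 in the frame of base between 0.063 and 0.073 m and x of slat6 in the frame of base between -0.062 and 0.062 m and not (x of slat6 in the frame of base between -0.038 and 0.038 m))) and horizontal distance between nozzle and spigot below 0.006 m and angle between nozzle's own z axis and vertical below 0.08 rad and z of nozzle in the frame of spigot between -0.004 and 0.005 m and y of base in the frame of nozzle between -0.075 and 0.075 m and x of base in the frame of nozzle above 0.1 m), for 0.3 s.
2. the blower is switched on (value of joint switch above 0.8 rad), for 0.2 s.
At the end, for the whole second after the job is handed in: Each slat flat, at rest, crosswise to the layer below (0.15 rad; height 5 mm), centred lengthwise within 15 mm, its line 50+-12 mm off centre; nozzle upright on the spigot (6 mm off axis, within 5 mm of home), its mouth's axis within 75 mm of the base's centre; switch above 0.8 rad (all of step 1 and linear speed of each of slat1, slat2, slat3, slat4, slat5, slat6, nozzle below 0.02 m/s and value of joint switch above 0.8 rad); the robot touches nothing.
It fails at once if the glue is disturbed (moved more than 30 mm) (distance of glue from where it was at the start of the episode above 0.03 m).
It fails at once if the mug is disturbed (moved more than 30 mm) (distance of mug from where it was at the start of the episode above 0.03 m).
It fails at once if the tape is disturbed (moved more than 30 mm) (distance of tape from where it was at the start of the episode above 0.03 m).
Of slat1, slat2, slat3, slat4, slat5, slat6 only 4 to 6 are there at a start; the rules pass over those that are not, and their reading is None.
At some moment in a run one of slat1, slat2, slat3, slat4, slat5, slat6, nozzle may be knocked a few centimetres aside while the robot is not near it.
Once in a run the grip may slacken for a moment while it holds something.
It also fails if it takes over 210 s, if anything falls off the work surface, if the arm or the gripper's body presses on something with over 40 N, if the wrist force passes 120 N, or if a joint passes its speed limit or range.

## Working session

There is one attempt and no reset: what is moved stays moved. The work goes in short steps, Python scripts to look and compute and a tool call to move; the robot and the scene stay as the last step left them, time stands still between calls to the robot, and variables do not carry over. Pictures are saved under pics/ and viewed, at most 14 in all, crops included, and the job is handed in when it is done.

Besides the shell and the picture viewer there is one more tool, called after ">>>" by a JSON object that holds its "op" and its "data", one argument or row to a line. drive_tool: Moves the arm, as the interface text tells. Its arguments: {"type":"object","properties":{"deltas":{"type":"array"}},"required":["deltas"]}

```bash
ls; mkdir -p pics
python3 - <<'E'
from plant import env
import cv2,numpy as np
print(env.get_state())
ims=[]
for n in ("scene","side","wrist"):
    p,d=env.grab_frame(n); ims.append(p); np.savez(f"/tmp/{n}.npz",p=p,d=d)
    m=env.camera_model(n); print(n,np.round(m["intrinsics"],1).tolist(),m["dist_coeffs"],np.round(m["camera_from_world"],3).tolist())
    cv2.imwrite(f"pics/{n}0.png",p[:,:,::-1])
E
```

```text
pics
{'clock': 0.0, 'qpos': array([ 9.62683034e-01,  2.63543120e-01, -4.89747434e-02,  1.25941959e+00,
        4.63937199e-06,  1.41554649e+00]), 'joint_velocities': array([-7.11954647e-04,  8.55338716e-05,  2.71907116e-05,  1.28427568e-03,
        3.64212664e-04,  2.60534406e-04]), 'joint_torque': array([-1.28733722e-03, -6.37621164e+01,  3.84570265e+01,  1.38139885e-02,
       -1.56759171e-05,  1.48373499e-05]), 'tcp_pos': array([229.52318561, 471.84981486, 241.80075941]), 'eef_rot': array([-2.14676386e-04,  2.24501737e-01,  9.74473522e-01, -5.28639603e-04]), 'contact_force': array([ 0.29265896, -0.03846239, -1.09759764]), 'wrist_torque': array([ 0.00511929, -0.0082865 ,  0.04287433]), 'finger_force': 0.0, 'opening': 1.0025230808746364}
scene [[445.6, 0.0, 279.9], [0.0, 445.6, 216.1], [0.0, 0.0, 1.0]] [0.03308204 0.         0.         0.         0.        ] [[0.48, 0.877, 0.021, -283.762], [-0.53, 0.271, 0.804, 185.845], [0.699, -0.397, 0.595, -1653.685], [0.0, 0.0, 0.0, 1.0]]
side [[416.2, 0.0, 289.5], [0.0, 416.2, 201.2], [0.0, 0.0, 1.0]] [-0.09480922  0.          0.          0.          0.        ] [[0.998, -0.058, -0.02, -530.838], [0.051, 0.624, 0.78, -135.917], [-0.033, -0.78, 0.626, -1197.391], [0.0, 0.0, 0.0, 1.0]]
wrist [[304.8, 0.0, 279.0], [0.0, 304.8, 209.7], [0.0, 0.0, 1.0]] [-0.00601534  0.          0.          0.          0.        ] [[0.437, 0.9, -0.001, -524.317], [-0.869, 0.421, -0.259, 33.08], [-0.233, 0.114, 0.966, -378.444], [0.0, 0.0, 0.0, 1.0]]
```

View pics/scene0.png

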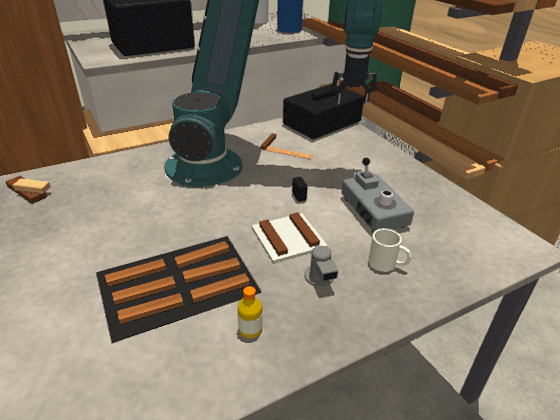

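View pics/side0.png

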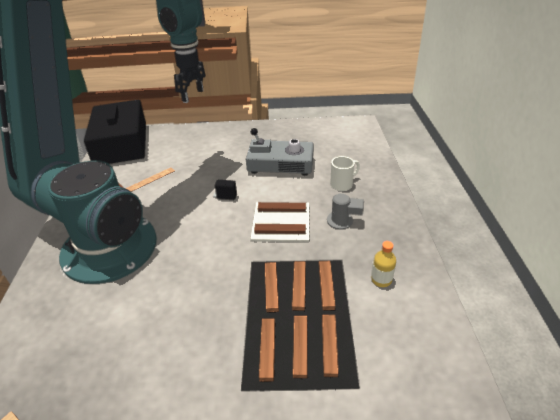

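Scene view: six slats on the mat (about px 105–250, 240–320), base at (288,237), nozzle at (321,265) with its mouth towards +x, blower at (377,203), switch ball at (366,161). The side view agrees. Next I measure positions from depth.

```bash
cat > lib.py <<'E'
import numpy as np,cv2
from plant import env
def cloud(name,frame=None):
    p,d=frame if frame else env.grab_frame(name)
    m=env.camera_model(name); K=np.array(m["intrinsics"]); T=np.array(m["camera_from_world"])
    h,w=d.shape; uv=np.stack(np.meshgrid(np.arange(w),np.arange(h)),-1).reshape(-1,1,2).astype(float)
    n=cv2.undistortPoints(uv,K,np.array(m["dist_coeffs"])).reshape(h,w,2)
    c=np.stack([n[...,0]*d,-n[...,1]*d,-d],-1)
    P=(c-T[:3,3])@T[:3,:3]; P[d<=0]=np.nan
    return p,P
def rect(xy):
    (cx,cy),(a,b),t=cv2.minAreaRect(xy.astype(np.float32))
    if a<b: a,b,t=b,a,t+90
    return np.round([cx,cy,a,b,(t+90)%180-90],1)
def slats(p,P,zmin=12,zmax=100,box=(250,750,-500,150)):
    hsv=cv2.cvtColor(p,cv2.COLOR_RGB2HSV).astype(int)
    m=(P[...,2]>zmin)&(P[...,2]<zmax)&(hsv[...,1]>110)&(hsv[...,0]<22)&(hsv[...,2]>60)
    m&=(P[...,0]>box[0])&(P[...,0]<box[1])&(P[...,1]>box[2])&(P[...,1]<box[3])
    n,l=cv2.connectedComponents(m.astype(np.uint8),connectivity=4)
    return [(np.append(rect(P[l==i][:,:2]),[np.round(np.median(P[l==i][:,2]),1),(l==i).sum()]),l==i) for i in range(1,n) if (l==i).sum()>120]
E
python3 - <<'E'
from lib import *
np.set_printoptions(suppress=True)
for n in ("scene","side"):
    f=np.load(f"/tmp/{n}.npz"); p,P=cloud(n,(f["p"],f["d"]))
    print(n)
    for s,_ in slats(p,P): print(" slat",s)
    for t in ("base","mat","nozzle","spigot","switch","switch_tip","glue","mug","tape"):
        for r in env.cut_out(t,n)[:2]:
            if r["confidence"]<.3: continue
            Q=P[r["pixels"]]; Q=Q[np.isfinite(Q[:,0])]
            zs=np.percentile(Q[:,2],[5,50,95]).round()
            top=Q[Q[:,2]>zs[2]-6]
            print(t,round(r["confidence"],2),np.round(r["rect"]),"med",np.median(Q,0).round(),"z",zs,"rect",rect(Q[:,:2]),"top",top.mean(0).round(),len(Q))
E
```

```text
scene
 slat [514.8 125.6 154.3  40.4  -6.1  27.6 318. ]
 slat [504.   24.9 158.7  37.3  -6.   27.6 349. ]
 slat [ 475.4 -184.9  149.8   36.   -89.2   19.1  482. ]
 slat [ 547.1 -185.   149.8   35.5   85.    19.1  545. ]
 slat [ 463.1 -363.4  149.7   35.    87.3   19.2  582. ]
 slat [ 616.6 -189.2  149.9   34.    87.5   19.1  617. ]
 slat [ 535.9 -361.   149.4   36.1   84.9   19.5  650. ]
 slat [ 602.3 -363.   150.4   35.2   83.7   19.6  735. ]
base 0.74 [257. 216. 327. 266.] med [526.  62.  13.] z [ 4. 13. 29.] rect [502.5  73.9 192.1 185.1  -4. ] top [516.  68.  27.] 2286
mat 0.77 [ 96. 239. 261. 341.] med [ 565. -295.    4.] z [1. 4. 7.] rect [ 576.7 -280.1  373.8  355.1   86. ] top [ 556. -300.    4.] 5386
nozzle 0.85 [303. 246. 340. 288.] med [710.  48.  72.] z [ 5. 72. 90.] rect [674.8  82.3 179.1  86.9 -40.1] top [692.  62.  89.] 990
nozzle 0.35 [193. 273. 251. 301.] med [ 623. -193.   19.] z [ 7. 19. 22.] rect [ 608.5 -189.6  149.    51.7   88.5] top [ 617. -192.   19.] 720
spigot 0.97 [339. 158. 414. 233.] med [559. 360.  69.] z [ 25.  69. 104.] rect [496.7 408.6 461.2 200.8 
[... 2369 characters left out ...]
. 390. 150.] 58
switch_tip 0.47 [251. 130. 257. 140.] med [436. 390. 139.] z [  4. 139. 151.] rect [432.8 501.8 248.   23.  -88.6] top [434. 388. 149.] 53
glue 0.65 [371. 243. 395. 285.] med [ 757. -191.   72.] z [  5.  72. 130.] rect [ 782.9 -118.3  181.5   64.    73. ] top [ 762. -178.  130.] 874
mug 0.7 [255. 320. 272. 381.] med [ 460. -373.   19.] z [ 5. 19. 22.] rect [ 459.7 -359.7  157.9   36.1   87.1] top [ 460. -368.   20.] 917
mug 0.63 [332. 157. 359. 190.] med [722. 227.  59.] z [ 7. 59. 90.] rect [751.7 293.  184.9  75.1  56.2] top [723. 249.  89.] 769
tape 0.56 [215. 181. 239. 200.] med [335. 198.  43.] z [ 6. 43. 63.] rect [315.2 245.1 148.   69.8 -61.9] top [336. 207.  61.] 427
```

Run:
```python
from lib import *
np.set_printoptions(suppress=True)
for n in ("scene","side"):
    f=np.load(f"/tmp/{n}.npz"); p,P=cloud(n,(f["p"],f["d"])); print(n)
    def sel(x0,x1,y0,y1,z0,z1):
        return P[(P[...,0]>x0)&(P[...,0]<x1)&(P[...,1]>y0)&(P[...,1]<y1)&(P[...,2]>z0)&(P[...,2]<z1)]
    for s,_ in slats(p,P,zmin=25,zmax=32,box=(400,620,-30,180)): print(" batten",s)
    print(" plate",rect(sel(400,620,-40,180,9.5,40)[:,:2]))
    def circ(Q): (x,y),r=cv2.minEnclosingCircle(Q[:,:2].astype(np.float32)); return np.round([x,y,r,len(Q)],1)
    print(" noztop",circ(sel(640,730,10,120,87,95)), "mouth+top",rect(sel(640,780,0,120,73,80)[:,:2]))
    q=sel(640,800,0,120,73,80);print(circ(sel(640,800,0,120,5,10)),len(q))
    print(" spig top",circ(sel(500,640,300,450,101,110)),"housing",rect(sel(380,680,240,460,67,73)[:,:2]))
    print(" ball",np.round(sel(400,480,360,430,125,160).mean(0),1))
```

```text
scene
 batten [515.7 120.3 149.2  31.1  -5.2  27.8 289. ]
 batten [505.4  21.2 150.6  30.3  -6.   27.8 315. ]
 plate [511.5  70.2 173.6 171.7  -4.6]
 noztop [690.7  63.2  26.2 176. ] mouth+top [719.1  55.8  71.6  46.3 -12.1]
[718.1  33.7  69.9 149. ] 238
 spig top [575.  372.2  17.5  67. ] housing [526.  379.2 234.6 133.3  -9.5]
 ball [440.4 392.2 141.1]
side
 batten [514.1 118.3 140.2  33.3  -4.7  27.7 279. ]
 batten [504.2  18.8 143.1  27.8  -4.9  27.7 307. ]
 plate [508.4  69.2 171.4 167.8  84.6]
 noztop [688.2  62.8  26.4 137. ] mouth+top [707.7  59.4  91.5  49.6  -9.5]
[687.9  63.8  40.6 149. ] 174
 spig top [571.  371.   19.3  54. ] housing [521.8 379.  229.1 129.3  -8. ]
 ball [433.8 389.1 142.8]
```

Run:
```python
from lib import *
a=np.load("/tmp/scene.npz")["p"][140:300,240:440];b=np.load("/tmp/side.npz")["p"][110:260,210:410]
cv2.imwrite("pics/crop.png",np.hstack([cv2.resize(a,(500,400),interpolation=2)[:, :400],cv2.resize(b,(533,400),interpolation=2)[:, :400]])[:,:,::-1])
```

```text
(no output)
```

View pics/crop.png

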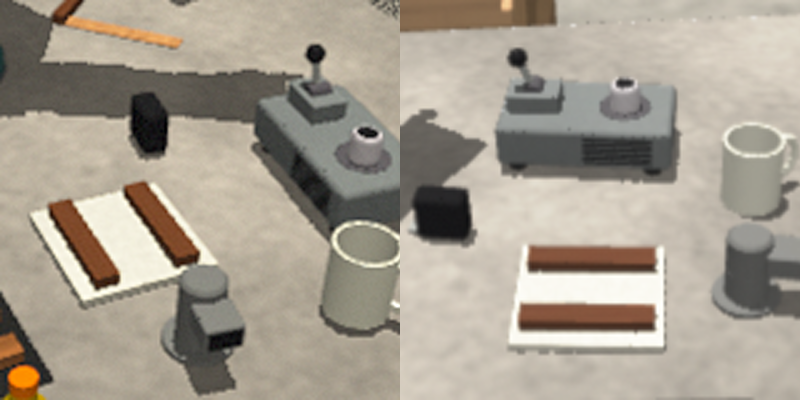

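Everything is clear in the crops. Next is a planner that turns waypoints into repeated constant rows.

```bash
cat >> lib.py <<'E'
BASE=np.array([509.5,69.7]); BYAW=np.deg2rad(-5.4)
def bpt(x,y):
    c,s=np.cos(BYAW),np.sin(BYAW); return BASE+[c*x-s*y,s*x+c*y]
def now():
    s=env.get_state(); w,x,y,z=s["eef_rot"]; psi=2*np.arctan2(y,x)
    tilt=np.rad2deg(2*np.hypot(w,z))
    return s,np.append(s["tcp_pos"],psi)
def wrap(a): return (a+np.pi)%(2*np.pi)-np.pi
def plan(wps,start=None):
    """wps: (label,grip,x,y,z,psi_deg,rows); prints a constant row times rows"""
    q=now()[1] if start is None else np.array(start,float)
    for lab,g,x,y,z,psi,n in wps:
        psi=q[3] if psi is None else np.deg2rad(psi)
        t=-wrap(psi-q[3])/n/0.1; t=round(t,2)
        M=np.zeros((2,2)); a=q[3]
        for k in range(n):
            M+=[[np.cos(a),np.sin(a)],[np.sin(a),-np.cos(a)]]; a-=t*.1
        d=np.linalg.solve(M,[x-q[0],y-q[1]])/25; dz=-(z-q[2])/n/25
        r=np.round([d[0],d[1],dz],2); rad=[]; p=q.copy()
        for k in range(n):
            c,s=np.cos(p[3]),np.sin(p[3])
            p[:3]+=25*np.array([c*r[0]+s*r[1],s*r[0]-c*r[1],-r[2]]); p[3]-=t*.1; rad.append(np.hypot(*p[:2]))
        q=p
        print(f"{lab}: {n}x [{g},{r[0]},{r[1]},{r[2]},0,0,{t}]",("OVER" if max(abs(r).max(),abs(t))>1 else ""),f"rmin {min(rad):.0f} max {max(rad):.0f} end {np.round(q[:3],1)} {np.rad2deg(q[3]):.1f}")
    return q
E
python3 - <<'E'
from lib import *
q=plan([("over",0.1,474.6,-184.5,90,90.8,32),("down",0.1,474.6,-184.5,19,90.8,6)])
E
```

```text
over: 32x [0.1,-0.9,-0.21,0.19,0,0,0.34]  rmin 480 max 520 end [ 478.6 -185.8   90.3] 91.7
down: 6x [0.1,0.01,-0.03,0.48,0,0,0.03]  rmin 509 max 513 end [ 474.1 -184.4   18.3] 90.7
```

>>> {"op": "drive_tool", "data": {
  "deltas": [
    [0.1,-0.9,-0.21,0.19,0,0,0.34],
    [0.1,-0.9,-0.21,0.19,0,0,0.34],
    [0.1,-0.9,-0.21,0.19,0,0,0.34],
    [0.1,-0.9,-0.21,0.19,0,0,0.34],
    [0.1,-0.9,-0.21,0.19,0,0,0.34],
    [0.1,-0.9,-0.21,0.19,0,0,0.34],
    [0.1,-0.9,-0.21,0.19,0,0,0.34],
    [0.1,-0.9,-0.21,0.19,0,0,0.34]
  ]
}}

```text
clock: 1.85
tcp_pos: [358.5, 339.0, 204.1]
eef_rot: [0.0, 0.355, 0.935, 0.0]
contact_force: [0.4, 0.4, -0.2]
opening: 0.55
finger_force: 0.0
```

>>> {"op": "drive_tool", "data": {
  "deltas": [
    [0.1,-0.9,-0.21,0.19,0,0,0.34],
    [0.1,-0.9,-0.21,0.19,0,0,0.34],
    [0.1,-0.9,-0.21,0.19,0,0,0.34],
    [0.1,-0.9,-0.21,0.19,0,0,0.34],
    [0.1,-0.9,-0.21,0.19,0,0,0.34],
    [0.1,-0.9,-0.21,0.19,0,0,0.34],
    [0.1,-0.9,-0.21,0.19,0,0,0.34],
    [0.1,-0.9,-0.21,0.19,0,0,0.34]
  ]
}}

```text
clock: 2.65
tcp_pos: [446.3, 177.0, 166.1]
eef_rot: [0.0, 0.479, 0.878, 0.0]
contact_force: [1.3, -0.4, 0.2]
opening: 0.546
finger_force: 0.0
```

>>> {"op": "drive_tool", "data": {
  "deltas": [
    [0.1,-0.9,-0.21,0.19,0,0,0.34],
    [0.1,-0.9,-0.21,0.19,0,0,0.34],
    [0.1,-0.9,-0.21,0.19,0,0,0.34],
    [0.1,-0.9,-0.21,0.19,0,0,0.34],
    [0.1,-0.9,-0.21,0.19,0,0,0.34],
    [0.1,-0.9,-0.21,0.19,0,0,0.34],
    [0.1,-0.9,-0.21,0.19,0,0,0.34],
    [0.1,-0.9,-0.21,0.19,0,0,0.34]
  ]
}}

```text
clock: 3.45
tcp_pos: [487.4, -2.7, 128.2]
eef_rot: [0.0, 0.593, 0.805, 0.0]
contact_force: [0.9, 0.2, -0.6]
opening: 0.548
finger_force: 0.0
```

>>> {"op": "drive_tool", "data": {
  "deltas": [
    [0.1,-0.9,-0.21,0.19,0,0,0.34],
    [0.1,-0.9,-0.21,0.19,0,0,0.34],
    [0.1,-0.9,-0.21,0.19,0,0,0.34],
    [0.1,-0.9,-0.21,0.19,0,0,0.34],
    [0.1,-0.9,-0.21,0.19,0,0,0.34],
    [0.1,-0.9,-0.21,0.19,0,0,0.34],
    [0.1,-0.9,-0.21,0.19,0,0,0.34],
    [0.1,-0.9,-0.21,0.19,0,0,0.34]
  ]
}}

```text
clock: 4.25
tcp_pos: [478.6, -186.8, 90.1]
eef_rot: [0.0, 0.697, 0.717, 0.0]
contact_force: [0.7, -0.3, 0.3]
opening: 0.547
finger_force: 0.0
```

Run:
```python
from lib import *
np.set_printoptions(suppress=True)
m=env.camera_model("wrist")
p,P=cloud("wrist"); cv2.imwrite("pics/w1.png",p[:,:,::-1])
for s,_ in slats(p,P,zmin=14): print(s)
for n in ("side","scene"):
    p,P=cloud(n); print(n)
    for s,_ in slats(p,P,zmin=14,zmax=32): print(s)
plan([("down",0.1,474.6,-184.5,19,90.8,6),("close",-1,474.6,-184.5,19,90.8,4)])
```

```text
[ 473.1 -186.9  150.3   30.1  -89.5   19.5 8987. ]
[ 535.9 -170.6  118.8   49.5   83.7   19.4 7202. ]
[ 614.4 -185.5  137.7   31.9   86.8   19.4 8474. ]
[ 600.2 -333.1   45.7   15.4  -46.5   19.5  602. ]
side
[558.3 116.9  53.1  34.   -1.8  27.1 137. ]
[549.2  14.7  52.8  30.3  -4.9  27.  152. ]
[ 615.9 -188.7  153.9   30.2   87.5   20.1  557. ]
[ 545.4 -186.4  149.1   29.8   84.2   20.   547. ]
[ 474.  -185.1  151.1   29.8  -89.2   20.2  547. ]
[ 601.2 -363.2  150.3   30.2   84.    19.5  789. ]
[ 534.1 -361.3  151.5   28.8   85.    19.7  802. ]
[ 460.4 -363.1  150.7   30.3   87.1   19.7  813. ]
scene
[515.9 124.2 151.1  38.9  -5.2  27.5 332. ]
[506.   24.  153.3  36.9  -4.5  27.2 359. ]
[ 475.5 -185.   149.3   38.8   90.    19.2  461. ]
[ 546.3 -185.   149.8   34.8   84.1   19.1  512. ]
[ 462.4 -363.2  150.    35.9   87.1   19.2  546. ]
[ 617.1 -189.4  150.1   34.1   86.9   19.3  574. ]
[ 536.3 -361.1  149.3   35.5   85.7   19.4  606. ]
[ 602.5 -363.1  150.2   36.4   83.1   19.5  687. ]
down: 6x [0.1,0.02,-0.02,0.47,0,0,0.02]  rmin 510 max 513 end [ 475.3 -183.7   19.5] 90.9
close: 4x [-1,-0.01,-0.01,0.01,0,0,0.01]  rmin 509 max 509 end [ 474.3 -184.8   18.5] 90.7
```

View pics/w1.png

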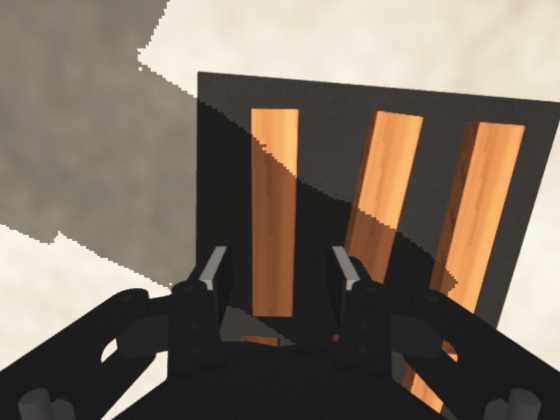

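The wrist view shows the fingers (215,280) and (345,280) straddling the slat at (275,210), and all cameras agree to about 2 mm. Planning the pick and transport.

```bash
cat >> lib.py <<'E'
SL={1:(-50,0,84.6),2:(50,0,84.6),3:(0,-50,174.6),4:(0,50,174.6),5:(-50,0,84.6),6:(50,0,84.6)}
def pick_place(sl,k,n_tr,start=None,nd=6,zh=90):
    """from hover over the slat: down, close, lift, carry to above place k"""
    x,y,th=sl; th=th%180; bx,by,psi=SL[k]; X,Y=bpt(bx,by); zp=43.5+16*((k-1)//2)
    return plan([("down",.1,x,y,19,th,nd),("close",-1,x,y,19,th,4),("lift",-1,x,y,zp+50,th,6),("carry",-1,X,Y,zp+45,psi,n_tr),
      ("lower",-1,X,Y,zp,psi,4),("still",-1,X,Y,zp,psi,2),("open",.2,X,Y,zp,psi,2),("up",.2,X,Y,zp+50,psi,4)],start)
E
python3 -c "
from lib import *
pick_place((474.2,-185.5,90.6),1,14)"
```

```text
down: 6x [0.1,0.01,-0.03,0.47,0,0,0.03]  rmin 509 max 513 end [ 473.9 -185.3   19.5] 90.6
close: 4x [-1,-0.0,0.0,0.01,0,0,-0.0]  rmin 509 max 509 end [ 473.9 -185.3   18.5] 90.6
lift: 6x [-1,-0.0,0.0,-0.5,0,0,-0.0]  rmin 509 max 509 end [ 473.9 -185.3   93.5] 90.6
carry: 14x [-1,0.74,-0.07,0.01,0,0,0.07]  rmin 460 max 501 end [458.5  74.3  90. ] 85.0
lower: 4x [-1,0.0,0.01,0.47,0,0,0.02]  rmin 465 max 465 end [459.5  74.2  43. ] 84.5
still: 2x [-1,0.0,0.0,-0.01,0,0,-0.01]  rmin 465 max 465 end [459.5  74.2  43.5] 84.6
open: 2x [0.2,0.0,0.0,0.0,0,0,0.0]  rmin 465 max 465 end [459.5  74.2  43.5] 84.6
up: 4x [0.2,0.0,0.0,-0.5,0,0,0.0]  rmin 465 max 465 end [459.5  74.2  93.5] 84.6
```

>>> {"op": "drive_tool", "data": {
  "deltas": [
    [0.1,0.01,-0.03,0.47,0,0,0.03],
    [0.1,0.01,-0.03,0.47,0,0,0.03],
    [0.1,0.01,-0.03,0.47,0,0,0.03],
    [0.1,0.01,-0.03,0.47,0,0,0.03],
    [0.1,0.01,-0.03,0.47,0,0,0.03],
    [0.1,0.01,-0.03,0.47,0,0,0.03],
    [0.1,0,0,0,0,0,0],
    [0.1,0,0,0,0,0,0]
  ]
}}

```text
clock: 5.2
tcp_pos: [474.3, -183.9, 20.1]
eef_rot: [-0.0, 0.703, 0.712, 0.0]
contact_force: [-1.1, 0.6, -0.3]
opening: 0.55
finger_force: 0.0
```

>>> {"op": "drive_tool", "data": {
  "deltas": [
    [-1,0,0,0,0,0,0],
    [-1,0,0,0,0,0,0],
    [-1,0,0,0,0,0,0],
    [-1,0,0,0,0,0,0],
    [-1,0,0,0,0,0,0],
    [-1,0,0,-0.5,0,0,0],
    [-1,0,0,-0.5,0,0,0],
    [-1,0,0,-0.5,0,0,0]
  ]
}}

```text
clock: 6.0
tcp_pos: [474.3, -184.4, 58.3]
eef_rot: [0.0, 0.703, 0.711, 0.0]
contact_force: [0.0, 0.1, -0.3]
opening: 0.33
finger_force: 59.6
```

>>> {"op": "drive_tool", "data": {
  "deltas": [
    [-1,0,0,-0.5,0,0,0],
    [-1,0,0,-0.5,0,0,0],
    [-1,0,0,-0.5,0,0,0],
    [-1,0.74,-0.07,0.01,0,0,0.07],
    [-1,0.74,-0.07,0.01,0,0,0.07],
    [-1,0.74,-0.07,0.01,0,0,0.07],
    [-1,0.74,-0.07,0.01,0,0,0.07],
    [-1,0.74,-0.07,0.01,0,0,0.07]
  ]
}}

```text
clock: 6.8
tcp_pos: [465.6, -91.2, 94.1]
eef_rot: [0.0, 0.715, 0.699, 0.0]
contact_force: [0.9, 0.2, -0.1]
opening: 0.335
finger_force: 59.6
```

>>> {"op": "drive_tool", "data": {
  "deltas": [
    [-1,0.74,-0.07,0.01,0,0,0.07],
    [-1,0.74,-0.07,0.01,0,0,0.07],
    [-1,0.74,-0.07,0.01,0,0,0.07],
    [-1,0.74,-0.07,0.01,0,0,0.07],
    [-1,0.74,-0.07,0.01,0,0,0.07],
    [-1,0.74,-0.07,0.01,0,0,0.07],
    [-1,0.74,-0.07,0.01,0,0,0.07],
    [-1,0.74,-0.07,0.01,0,0,0.07]
  ]
}}

```text
clock: 7.6
tcp_pos: [458.7, 57.4, 92.1]
eef_rot: [0.0, 0.735, 0.679, 0.0]
contact_force: [0.8, 0.2, -0.4]
opening: 0.33
finger_force: 59.6
```

>>> {"op": "drive_tool", "data": {
  "deltas": [
    [-1,0.74,-0.07,0.01,0,0,0.07],
    [-1,0,0,0,0,0,0],
    [-1,0,0.01,0.46,0,0,0.02],
    [-1,0,0.01,0.46,0,0,0.02],
    [-1,0,0.01,0.46,0,0,0.02],
    [-1,0,0.01,0.46,0,0,0.02],
    [-1,0,0,0,0,0,0],
    [-1,0,0,0,0,0,0]
  ]
}}

```text
clock: 8.4
tcp_pos: [459.4, 74.7, 45.7]
eef_rot: [0.0, 0.74, 0.673, -0.0]
contact_force: [0.9, 0.2, -0.9]
opening: 0.329
finger_force: 62.2
```

>>> {"op": "drive_tool", "data": {
  "deltas": [
    [0.2,0,0,0,0,0,0],
    [0.2,0,0,0,0,0,0],
    [0.2,0,0,0,0,0,0],
    [0.2,0,0,-0.5,0,0,0],
    [0.2,0,0,-0.5,0,0,0],
    [0.2,0,0,-0.5,0,0,0],
    [0.2,0,0,-0.5,0,0,0],
    [0.2,0,0,0,0,0,0]
  ]
}}

```text
clock: 9.2
tcp_pos: [460.1, 75.1, 96.6]
eef_rot: [0.001, 0.739, 0.673, 0.001]
contact_force: [-0.2, -0.5, -0.1]
opening: 0.604
finger_force: 0.0
```

```bash
cat >> lib.py <<'E'
def look():
    for n in ("side","scene"):
        p,P=cloud(n); print(n)
        for s,_ in slats(p,P,zmin=14,zmax=90): print("",s)
def nozpos():
    for n in ("side","scene"):
        p,P=cloud(n); Q=P[(P[...,0]>600)&(P[...,0]<790)&(abs(P[...,1]-60)<90)&(P[...,2]>86.5)&(P[...,2]<95)]
        (x,y),r=cv2.minEnclosingCircle(Q[:,:2].astype(np.float32)); print("noz",round(x,1),round(y,1),round(r,1))
E
python3 -c "
from lib import *
print(now()[1]);look()
X,Y=545.5,-185.6
q=plan([('over',.1,X,Y,90,84.1,14)])
pick_place((X,Y,84.1),2,14,q)"
```

```text
[460.13448641  75.10126332  96.56003363   1.47696193]
side
 [508.5  68.5 151.9 142.9  85.1  28.7 951. ]
 [ 616.  -189.4  152.2   30.4   87.3   20.   557. ]
 [ 545.2 -185.6  149.2   30.    84.    20.1  547. ]
 [ 601.  -363.   150.9   30.4   84.4   19.6  788. ]
 [ 534.1 -361.6  152.    28.7   85.    19.5  802. ]
 [ 460.3 -364.2  150.1   30.2   87.    19.7  806. ]
scene
 [515.4  68.7 149.9 145.6  85.2  29.5 993. ]
 [ 546.3 -184.7  149.2   35.8   84.4   19.2  519. ]
 [ 462.9 -363.3  149.9   37.2   87.3   19.2  547. ]
 [ 616.2 -189.4  149.7   35.7   88.5   19.1  574. ]
 [ 536.3 -361.   149.5   35.9   84.6   19.3  617. ]
 [ 602.9 -363.1  150.6   35.7   85.1   19.5  706. ]
over: 14x [0.1,-0.72,0.32,0.01,0,0,0.01]  rmin 469 max 577 end [ 545.5 -186.9   91.7] 83.8
down: 6x [0.1,0.01,-0.0,0.48,0,0,-0.01]  rmin 576 max 577 end [ 545.7 -185.4   19.7] 84.2
close: 4x [-1,-0.0,-0.0,0.01,0,0,0.0]  rmin 576 max 576 end [ 545.7 -185.4   18.7] 84.2
lift: 6x [-1,-0.0,-0.0,-0.5,0,0,0.0]  rmin 576 max 576 end [ 545.7 -185.4   93.7] 84.2
carry: 14x [-1,0.72,-0.03,0.01,0,0,-0.01]  rmin 555 max 572 end [559.3  66.5  90.2] 85.0
lower: 4x [-1,-0.01,0.0,0.47,0,0,0.02]  rmin 563 max 563 end [559.2  65.5  43.2] 84.5
still: 2x [-1,-0.01,0.0,-0.01,0,0,-0.01]  rmin 563 max 563 end [559.1  65.   43.7] 84.6
open: 2x [0.2,0.0,0.0,0.0,0,0,0.0]  rmin 563 max 563 end [559.1  65.   43.7] 84.6
up: 4x [0.2,0.0,0.0,-0.5,0,0,0.0]  rmin 563 max 563 end [559.1  65.   93.7] 84.6
```

>>> {"op": "drive_tool", "data": {
  "deltas": [
    [0.1,-0.72,0.32,0.01,0,0,0.01],
    [0.1,-0.72,0.32,0.01,0,0,0.01],
    [0.1,-0.72,0.32,0.01,0,0,0.01],
    [0.1,-0.72,0.32,0.01,0,0,0.01],
    [0.1,-0.72,0.32,0.01,0,0,0.01],
    [0.1,-0.72,0.32,0.01,0,0,0.01],
    [0.1,-0.72,0.32,0.01,0,0,0.01],
    [0.1,-0.72,0.32,0.01,0,0,0.01]
  ]
}}

```text
clock: 10.1
tcp_pos: [508.8, -75.2, 92.4]
eef_rot: [-0.001, 0.742, 0.67, -0.0]
contact_force: [0.2, 1.2, 0.7]
opening: 0.552
finger_force: 0.0
```

>>> {"op": "drive_tool", "data": {
  "deltas": [
    [0.1,-0.72,0.32,0.01,0,0,0.01],
    [0.1,-0.72,0.32,0.01,0,0,0.01],
    [0.1,-0.72,0.32,0.01,0,0,0.01],
    [0.1,-0.72,0.32,0.01,0,0,0.01],
    [0.1,-0.72,0.32,0.01,0,0,0.01],
    [0.1,-0.72,0.32,0.01,0,0,0.01],
    [0.1,0,0,0,0,0,0],
    [0.1,0,0,0,0,0,0]
  ]
}}

```text
clock: 10.9
tcp_pos: [545.4, -187.4, 91.5]
eef_rot: [-0.0, 0.744, 0.668, -0.0]
contact_force: [0.1, -0.4, 0.3]
opening: 0.551
finger_force: 0.0
```

>>> {"op": "drive_tool", "data": {
  "deltas": [
    [0.1,0.01,0,0.48,0,0,-0.01],
    [0.1,0.01,0,0.48,0,0,-0.01],
    [0.1,0.01,0,0.48,0,0,-0.01],
    [0.1,0.01,0,0.48,0,0,-0.01],
    [0.1,0.01,0,0.48,0,0,-0.01],
    [0.1,0.01,0,0.48,0,0,-0.01],
    [0.1,0,0,0,0,0,0],
    [-1,0,0,0,0,0,0]
  ]
}}

```text
clock: 11.7
tcp_pos: [545.6, -185.4, 19.6]
eef_rot: [-0.0, 0.742, 0.67, -0.0]
contact_force: [0.9, 0.1, 0.9]
opening: 0.399
finger_force: 0.0
```

>>> {"op": "drive_tool", "data": {
  "deltas": [
    [-1,0,0,0,0,0,0],
    [-1,0,0,0,0,0,0],
    [-1,0,0,0,0,0,0],
    [-1,0,0,0,0,0,0],
    [-1,0,0,-0.5,0,0,0],
    [-1,0,0,-0.5,0,0,0],
    [-1,0,0,-0.5,0,0,0],
    [-1,0,0,-0.5,0,0,0]
  ]
}}

```text
clock: 12.5
tcp_pos: [545.7, -185.4, 71.1]
eef_rot: [0.0, 0.742, 0.67, 0.0]
contact_force: [0.6, -0.0, -1.4]
opening: 0.328
finger_force: 59.4
```

>>> {"op": "drive_tool", "data": {
  "deltas": [
    [-1,0,0,-0.5,0,0,0],
    [-1,0,0,-0.5,0,0,0],
    [-1,0.72,-0.03,0.01,0,0,-0.01],
    [-1,0.72,-0.03,0.01,0,0,-0.01],
    [-1,0.72,-0.03,0.01,0,0,-0.01],
    [-1,0.72,-0.03,0.01,0,0,-0.01],
    [-1,0.72,-0.03,0.01,0,0,-0.01],
    [-1,0.72,-0.03,0.01,0,0,-0.01]
  ]
}}

```text
clock: 13.3
tcp_pos: [551.2, -75.1, 92.8]
eef_rot: [-0.001, 0.74, 0.673, -0.0]
contact_force: [-0.1, 0.5, -0.5]
opening: 0.333
finger_force: 59.4
```

>>> {"op": "drive_tool", "data": {
  "deltas": [
    [-1,0.72,-0.03,0.01,0,0,-0.01],
    [-1,0.72,-0.03,0.01,0,0,-0.01],
    [-1,0.72,-0.03,0.01,0,0,-0.01],
    [-1,0.72,-0.03,0.01,0,0,-0.01],
    [-1,0.72,-0.03,0.01,0,0,-0.01],
    [-1,0.72,-0.03,0.01,0,0,-0.01],
    [-1,0.72,-0.03,0.01,0,0,-0.01],
    [-1,0.72,-0.03,0.01,0,0,-0.01]
  ]
}}

```text
clock: 14.1
tcp_pos: [558.2, 68.6, 90.8]
eef_rot: [-0.001, 0.737, 0.676, -0.0]
contact_force: [0.7, 0.4, -1.1]
opening: 0.329
finger_force: 59.4
```

>>> {"op": "drive_tool", "data": {
  "deltas": [
    [-1,0,0,0,0,0,0],
    [-1,-0.01,0,0.48,0,0,0.02],
    [-1,-0.01,0,0.48,0,0,0.02],
    [-1,-0.01,0,0.48,0,0,0.02],
    [-1,-0.01,0,0.48,0,0,0.02],
    [-1,0,0,0,0,0,0],
    [-1,0,0,0,0,0,0],
    [-1,0,0,0,0,0,0]
  ]
}}

```text
clock: 14.9
tcp_pos: [559.0, 65.2, 42.9]
eef_rot: [-0.0, 0.74, 0.672, -0.0]
contact_force: [1.0, -0.7, -0.4]
opening: 0.333
finger_force: 67.3
```

>>> {"op": "drive_tool", "data": {
  "deltas": [
    [0.2,0,0,0,0,0,0],
    [0.2,0,0,0,0,0,0],
    [0.2,0,0,0,0,0,0],
    [0.2,0,0,-0.5,0,0,0],
    [0.2,0,0,-0.5,0,0,0],
    [0.2,0,0,-0.5,0,0,0],
    [0.2,0,0,-0.5,0,0,0],
    [0.2,0,0,0,0,0,0]
  ]
}}

```text
clock: 15.7
tcp_pos: [559.9, 65.5, 94.6]
eef_rot: [0.001, 0.74, 0.672, 0.001]
contact_force: [0.8, 0.1, 0.1]
opening: 0.599
finger_force: 0.0
```

```bash
python3 -c "
from lib import *
print(now()[1]);look()
X,Y,T=616.3,-189.4,87.4
q=plan([('over',.1,X,Y,90,T,14)])
pick_place((X,Y,T),3,22,q)"
```

```text
[559.94664097  65.46240453  94.64245404   1.47487734]
side
 [ 508.5   69.1  152.5  143.1   85.2   41.6 1121. ]
 [ 615.7 -188.9  152.3   30.2   87.3   20.1  554. ]
 [ 601.3 -363.7  151.3   30.2   83.8   19.6  788. ]
 [ 534.2 -361.1  151.4   28.7   85.    19.6  799. ]
 [ 460.3 -363.5  151.8   30.3   87.    19.7  816. ]
scene
 [ 517.5   68.6  150.3  148.8   85.3   41.1 1123. ]
 [ 462.3 -363.5  149.8   38.1   88.2   19.3  542. ]
 [ 616.2 -189.4  150.    35.4   86.9   19.1  583. ]
 [ 535.7 -360.9  149.7   36.5   84.    19.5  616. ]
 [ 602.3 -363.   150.4   33.6   84.6   19.6  704. ]
over: 14x [0.1,-0.72,0.21,0.01,0,0,-0.04]  rmin 565 max 644 end [ 614.8 -191.    89.6] 87.7
down: 6x [0.1,0.01,0.01,0.47,0,0,0.01]  rmin 644 max 645 end [ 616.4 -189.6   19.1] 87.4
close: 4x [-1,0.0,-0.0,0.0,0,0,-0.0]  rmin 645 max 645 end [ 616.4 -189.6   19.1] 87.4
lift: 6x [-1,0.0,-0.0,-0.6,0,0,-0.0]  rmin 645 max 645 end [ 616.4 -189.6  109.1] 87.4
carry: 22x [-1,0.47,0.09,0.01,0,0,-0.69]  rmin 505 max 644 end [504.2  21.1 103.6] 174.3
lower: 4x [-1,-0.01,-0.01,0.44,0,0,-0.01]  rmin 505 max 505 end [505.1  20.   59.6] 174.6
still: 2x [-1,0.01,-0.0,0.0,0,0,-0.0]  rmin 505 max 505 end [504.6  20.   59.6] 174.6
open: 2x [0.2,-0.0,-0.0,0.0,0,0,-0.0]  rmin 505 max 505 end [504.6  20.   59.6] 174.6
up: 4x [0.2,-0.0,-0.0,-0.5,0,0,-0.0]  rmin 505 max 505 end [504.6  20.  109.6] 174.6
```

>>> {"op": "drive_tool", "data": {
  "deltas": [
    [0.1,-0.72,0.21,0.01,0,0,-0.04],
    [0.1,-0.72,0.21,0.01,0,0,-0.04],
    [0.1,-0.72,0.21,0.01,0,0,-0.04],
    [0.1,-0.72,0.21,0.01,0,0,-0.04],
    [0.1,-0.72,0.21,0.01,0,0,-0.04],
    [0.1,-0.72,0.21,0.01,0,0,-0.04],
    [0.1,-0.72,0.21,0.01,0,0,-0.04],
    [0.1,-0.72,0.21,0.01,0,0,-0.04]
  ]
}}

```text
clock: 16.6
tcp_pos: [588.9, -82.2, 90.3]
eef_rot: [-0.001, 0.729, 0.684, -0.0]
contact_force: [0.6, 0.1, -0.5]
opening: 0.551
finger_force: 0.0
```

>>> {"op": "drive_tool", "data": {
  "deltas": [
    [0.1,-0.72,0.21,0.01,0,0,-0.04],
    [0.1,-0.72,0.21,0.01,0,0,-0.04],
    [0.1,-0.72,0.21,0.01,0,0,-0.04],
    [0.1,-0.72,0.21,0.01,0,0,-0.04],
    [0.1,-0.72,0.21,0.01,0,0,-0.04],
    [0.1,-0.72,0.21,0.01,0,0,-0.04],
    [0.1,0,0,0,0,0,0],
    [0.1,0,0,0,0,0,0]
  ]
}}

```text
clock: 17.4
tcp_pos: [614.8, -191.5, 89.5]
eef_rot: [-0.0, 0.721, 0.693, 0.0]
contact_force: [-0.3, -0.1, 0.4]
opening: 0.548
finger_force: 0.0
```

>>> {"op": "drive_tool", "data": {
  "deltas": [
    [0.1,0.01,0.01,0.47,0,0,0.01],
    [0.1,0.01,0.01,0.47,0,0,0.01],
    [0.1,0.01,0.01,0.47,0,0,0.01],
    [0.1,0.01,0.01,0.47,0,0,0.01],
    [0.1,0.01,0.01,0.47,0,0,0.01],
    [0.1,0.01,0.01,0.47,0,0,0.01],
    [0.1,0,0,0,0,0,0],
    [-1,0,0,0,0,0,0]
  ]
}}

```text
clock: 18.2
tcp_pos: [616.3, -189.6, 19.1]
eef_rot: [-0.0, 0.723, 0.691, -0.0]
contact_force: [0.1, 0.5, -0.2]
opening: 0.393
finger_force: 0.0
```

>>> {"op": "drive_tool", "data": {
  "deltas": [
    [-1,0,0,0,0,0,0],
    [-1,0,0,0,0,0,0],
    [-1,0,0,0,0,0,0],
    [-1,0,0,0,0,0,0],
    [-1,0,0,-0.6,0,0,0],
    [-1,0,0,-0.6,0,0,0],
    [-1,0,0,-0.6,0,0,0],
    [-1,0,0,-0.6,0,0,0]
  ]
}}

```text
clock: 19.0
tcp_pos: [616.3, -189.6, 79.9]
eef_rot: [-0.0, 0.723, 0.691, -0.0]
contact_force: [-0.2, 0.3, -0.8]
opening: 0.329
finger_force: 59.3
```

>>> {"op": "drive_tool", "data": {
  "deltas": [
    [-1,0,0,-0.6,0,0,0],
    [-1,0,0,-0.6,0,0,0],
    [-1,0.47,0.09,0.01,0,0,-0.69],
    [-1,0.47,0.09,0.01,0,0,-0.69],
    [-1,0.47,0.09,0.01,0,0,-0.69],
    [-1,0.47,0.09,0.01,0,0,-0.69],
    [-1,0.47,0.09,0.01,0,0,-0.69],
    [-1,0.47,0.09,0.01,0,0,-0.69]
  ]
}}

```text
clock: 19.8
tcp_pos: [620.8, -118.0, 107.7]
eef_rot: [-0.0, 0.565, 0.825, -0.0]
contact_force: [-0.1, -0.6, 0.6]
opening: 0.329
finger_force: 59.3
```

>>> {"op": "drive_tool", "data": {
  "deltas": [
    [-1,0.47,0.09,0.01,0,0,-0.69],
    [-1,0.47,0.09,0.01,0,0,-0.69],
    [-1,0.47,0.09,0.01,0,0,-0.69],
    [-1,0.47,0.09,0.01,0,0,-0.69],
    [-1,0.47,0.09,0.01,0,0,-0.69],
    [-1,0.47,0.09,0.01,0,0,-0.69],
    [-1,0.47,0.09,0.01,0,0,-0.69],
    [-1,0.47,0.09,0.01,0,0,-0.69]
  ]
}}

```text
clock: 20.6
tcp_pos: [581.9, -31.7, 105.8]
eef_rot: [-0.0, 0.318, 0.948, 0.0]
contact_force: [-0.2, 0.6, -0.4]
opening: 0.33
finger_force: 59.3
```

>>> {"op": "drive_tool", "data": {
  "deltas": [
    [-1,0.47,0.09,0.01,0,0,-0.69],
    [-1,0.47,0.09,0.01,0,0,-0.69],
    [-1,0.47,0.09,0.01,0,0,-0.69],
    [-1,0.47,0.09,0.01,0,0,-0.69],
    [-1,0.47,0.09,0.01,0,0,-0.69],
    [-1,0.47,0.09,0.01,0,0,-0.69],
    [-1,0.47,0.09,0.01,0,0,-0.69],
    [-1,0.47,0.09,0.01,0,0,-0.69]
  ]
}}

```text
clock: 21.4
tcp_pos: [503.7, 21.3, 103.8]
eef_rot: [0.0, 0.048, 0.999, -0.0]
contact_force: [0.2, -0.8, -0.7]
opening: 0.337
finger_force: 59.3
```

```bash
python3 -c "
from lib import *
s,q=now();print(q,s['opening'])
for n in ('side','scene'):
    p,P=cloud(n); print(n)
    for s,_ in slats(p,P,zmin=80,zmax=130,box=(350,650,-100,180)): print(s)
X,Y=bpt(0,-50)
plan([('lower',-1,X,Y,60,174.6,4)])"
```

```text
[503.70716756  21.33481151 103.82168944   3.0457691 ] 0.336778745517899
side
[459.5  23.5  54.7  32.3  -3.3 103.2 193. ]
[544.5  17.   62.9  34.3  -6.8 103.2 219. ]
scene
[517.7  19.7 122.8  33.2  -4.6 103.1 291. ]
lower: 4x [-1,-0.02,-0.01,0.44,0,0,-0.01]  rmin 504 max 505 end [504.9  20.3  59.9] 174.7
```

>>> {"op": "drive_tool", "data": {
  "deltas": [
    [-1,-0.02,-0.01,0.44,0,0,-0.01],
    [-1,-0.02,-0.01,0.44,0,0,-0.01],
    [-1,-0.02,-0.01,0.44,0,0,-0.01],
    [-1,-0.02,-0.01,0.44,0,0,-0.01],
    [-1,0,0,0,0,0,0],
    [-1,0,0,0,0,0,0],
    [0.2,0,0,0,0,0,0],
    [0.2,0,0,0,0,0,0]
  ]
}}

```text
clock: 22.3
tcp_pos: [506.1, 19.9, 59.6]
eef_rot: [-0.0, 0.047, 0.999, 0.0]
contact_force: [-0.7, 0.4, 1.1]
opening: 0.6
finger_force: 0.0
```

>>> {"op": "drive_tool", "data": {
  "deltas": [
    [0.2,0,0,0,0,0,0],
    [0.2,0,0,-0.5,0,0,0],
    [0.2,0,0,-0.5,0,0,0],
    [0.2,0,0,-0.5,0,0,0],
    [0.2,0,0,-0.5,0,0,0],
    [0.2,0,0,0,0,0,0],
    [0.2,0,0,0,0,0,0],
    [0.2,0,0,0,0,0,0]
  ]
}}

```text
clock: 23.1
tcp_pos: [505.7, 19.9, 109.1]
eef_rot: [-0.0, 0.047, 0.999, 0.0]
contact_force: [-0.7, -0.2, -0.1]
opening: 0.597
finger_force: 0.0
```

```bash
python3 -c "
from lib import *
print(now()[1]);look();nozpos()
X,Y,T=461.3,-363.4,87.2
q=plan([('over',.1,X,Y,90,T,23)])
pick_place((X,Y,T),4,24,q)"
```

```text
[505.72591209  19.9221029  109.13626476   3.04680691]
side
 [ 508.7   69.9  153.8  142.7   85.1   44.4 1308. ]
 [ 601.5 -363.7  151.2   30.2   83.6   19.6  787. ]
 [ 534.2 -361.   150.9   28.6   85.    19.7  801. ]
 [ 460.4 -363.3  152.7   30.3   87.    19.7  811. ]
scene
 [ 514.1   68.8  151.4  147.2   85.2   43.2 1424. ]
 [ 462.9 -363.3  150.    35.9   86.4   19.3  539. ]
 [ 535.9 -360.8  150.1   34.8   85.5   19.3  612. ]
 [ 602.8 -363.   150.3   35.2   84.4   19.4  706. ]
noz 688.3 63.0 26.2
noz 690.5 64.3 26.1
over: 23x [0.1,-0.48,-0.56,0.03,0,0,0.66]  rmin 517 max 599 end [ 462.8 -362.3   92.1] 87.6
down: 6x [0.1,-0.01,-0.01,0.49,0,0,0.01]  rmin 587 max 588 end [ 461.3 -363.7   18.6] 87.3
close: 4x [-1,0.0,0.0,-0.0,0,0,0.0]  rmin 587 max 587 end [ 461.3 -363.7   18.6] 87.3
lift: 6x [-1,0.0,0.0,-0.61,0,0,0.0]  rmin 587 max 587 end [ 461.3 -363.7  110.1] 87.3
carry: 24x [-1,0.63,0.64,0.01,0,0,-0.64]  rmin 527 max 605 end [512.5 121.1 104.1] 175.3
lower: 4x [-1,-0.02,-0.01,0.45,0,0,0.03]  rmin 527 max 528 end [514.4 119.9  59.1] 174.6
still: 2x [-1,0.0,-0.01,-0.01,0,0,-0.0]  rmin 528 max 528 end [514.3 119.4  59.6] 174.6
open: 2x [0.2,0.0,0.0,0.0,0,0,-0.0]  rmin 528 max 528 end [514.3 119.4  59.6] 174.6
up: 4x [0.2,0.0,0.0,-0.5,0,0,-0.0]  rmin 528 max 528 end [514.3 119.4 109.6] 174.6
```

>>> {"op": "drive_tool", "data": {
  "deltas": [
    [0.1,-0.48,-0.56,0.03,0,0,0.66],
    [0.1,-0.48,-0.56,0.03,0,0,0.66],
    [0.1,-0.48,-0.56,0.03,0,0,0.66],
    [0.1,-0.48,-0.56,0.03,0,0,0.66],
    [0.1,-0.48,-0.56,0.03,0,0,0.66],
    [0.1,-0.48,-0.56,0.03,0,0,0.66],
    [0.1,-0.48,-0.56,0.03,0,0,0.66],
    [0.1,-0.48,-0.56,0.03,0,0,0.66]
  ]
}}

```text
clock: 24.1
tcp_pos: [560.7, -116.1, 103.4]
eef_rot: [-0.0, 0.308, 0.952, 0.0]
contact_force: [0.5, -0.6, -0.2]
opening: 0.55
finger_force: 0.0
```

>>> {"op": "drive_tool", "data": {
  "deltas": [
    [0.1,-0.48,-0.56,0.03,0,0,0.66],
    [0.1,-0.48,-0.56,0.03,0,0,0.66],
    [0.1,-0.48,-0.56,0.03,0,0,0.66],
    [0.1,-0.48,-0.56,0.03,0,0,0.66],
    [0.1,-0.48,-0.56,0.03,0,0,0.66],
    [0.1,-0.48,-0.56,0.03,0,0,0.66],
    [0.1,-0.48,-0.56,0.03,0,0,0.66],
    [0.1,-0.48,-0.56,0.03,0,0,0.66]
  ]
}}

```text
clock: 24.9
tcp_pos: [539.2, -260.4, 97.4]
eef_rot: [-0.0, 0.545, 0.838, 0.0]
contact_force: [-0.2, 0.1, 0.5]
opening: 0.552
finger_force: 0.0
```

>>> {"op": "drive_tool", "data": {
  "deltas": [
    [0.1,-0.48,-0.56,0.03,0,0,0.66],
    [0.1,-0.48,-0.56,0.03,0,0,0.66],
    [0.1,-0.48,-0.56,0.03,0,0,0.66],
    [0.1,-0.48,-0.56,0.03,0,0,0.66],
    [0.1,-0.48,-0.56,0.03,0,0,0.66],
    [0.1,-0.48,-0.56,0.03,0,0,0.66],
    [0.1,-0.48,-0.56,0.03,0,0,0.66],
    [0.1,0,0,0,0,0,0]
  ]
}}

```text
clock: 25.7
tcp_pos: [461.8, -363.3, 92.2]
eef_rot: [-0.0, 0.723, 0.691, -0.0]
contact_force: [-0.1, 0.1, 0.5]
opening: 0.551
finger_force: 0.0
```

>>> {"op": "drive_tool", "data": {
  "deltas": [
    [0.1,-0.01,-0.01,0.49,0,0,0.01],
    [0.1,-0.01,-0.01,0.49,0,0,0.01],
    [0.1,-0.01,-0.01,0.49,0,0,0.01],
    [0.1,-0.01,-0.01,0.49,0,0,0.01],
    [0.1,-0.01,-0.01,0.49,0,0,0.01],
    [0.1,-0.01,-0.01,0.48,0,0,0.01],
    [0.1,0,0,0,0,0,0],
    [-1,0,0,0,0,0,0]
  ]
}}

```text
clock: 26.5
tcp_pos: [461.4, -363.7, 19.1]
eef_rot: [-0.0, 0.724, 0.69, -0.0]
contact_force: [0.0, -0.4, -1.1]
opening: 0.394
finger_force: 0.0
```

>>> {"op": "drive_tool", "data": {
  "deltas": [
    [-1,0,0,0,0,0,0],
    [-1,0,0,0,0,0,0],
    [-1,0,0,0,0,0,0],
    [-1,0,0,0,0,0,0],
    [-1,0,0,-0.7,0,0,0],
    [-1,0,0,-0.7,0,0,0],
    [-1,0,0,-0.7,0,0,0],
    [-1,0,0,-0.7,0,0,0]
  ]
}}

```text
clock: 27.3
tcp_pos: [461.4, -363.6, 90.0]
eef_rot: [-0.0, 0.724, 0.69, 0.0]
contact_force: [0.0, -0.2, -1.3]
opening: 0.33
finger_force: 59.4
```

>>> {"op": "drive_tool", "data": {
  "deltas": [
    [-1,0,0,-0.7,0,0,0],
    [-1,0,0,-0.7,0,0,0],
    [-1,0.63,0.64,0.03,0,0,-0.64],
    [-1,0.63,0.64,0.03,0,0,-0.64],
    [-1,0.63,0.64,0.03,0,0,-0.64],
    [-1,0.63,0.64,0.03,0,0,-0.64],
    [-1,0.63,0.64,0.03,0,0,-0.64],
    [-1,0.63,0.64,0.03,0,0,-0.64]
  ]
}}

```text
clock: 28.1
tcp_pos: [546.3, -259.0, 119.7]
eef_rot: [0.0, 0.578, 0.816, -0.0]
contact_force: [0.2, -0.5, -1.0]
opening: 0.332
finger_force: 59.4
```

>>> {"op": "drive_tool", "data": {
  "deltas": [
    [-1,0.63,0.64,0.03,0,0,-0.64],
    [-1,0.63,0.64,0.03,0,0,-0.64],
    [-1,0.63,0.64,0.03,0,0,-0.64],
    [-1,0.63,0.64,0.03,0,0,-0.64],
    [-1,0.63,0.64,0.03,0,0,-0.64],
    [-1,0.63,0.64,0.03,0,0,-0.64],
    [-1,0.63,0.64,0.03,0,0,-0.64],
    [-1,0.63,0.64,0.03,0,0,-0.64]
  ]
}}

```text
clock: 28.9
tcp_pos: [586.9, -85.9, 113.7]
eef_rot: [-0.0, 0.352, 0.936, 0.0]
contact_force: [0.6, -0.4, -0.9]
opening: 0.333
finger_force: 59.4
```

>>> {"op": "drive_tool", "data": {
  "deltas": [
    [-1,0.63,0.64,0.03,0,0,-0.64],
    [-1,0.63,0.64,0.03,0,0,-0.64],
    [-1,0.63,0.64,0.03,0,0,-0.64],
    [-1,0.63,0.64,0.03,0,0,-0.64],
    [-1,0.63,0.64,0.03,0,0,-0.64],
    [-1,0.63,0.64,0.03,0,0,-0.64],
    [-1,0.63,0.64,0.03,0,0,-0.64],
    [-1,0.63,0.64,0.03,0,0,-0.64]
  ]
}}

```text
clock: 29.7
tcp_pos: [537.6, 84.8, 107.8]
eef_rot: [0.0, 0.104, 0.995, 0.0]
contact_force: [0.1, -0.0, -1.1]
opening: 0.33
finger_force: 59.4
```

>>> {"op": "drive_tool", "data": {
  "deltas": [
    [-1,0.63,0.64,0.03,0,0,-0.64],
    [-1,0.63,0.64,0.03,0,0,-0.64],
    [-1,0,0,0,0,0,0],
    [-1,0,0,0,0,0,0],
    [-1,0,0,0,0,0,0],
    [-1,0,0,0,0,0,0],
    [-1,0,0,0,0,0,0],
    [-1,0,0,0,0,0,0]
  ]
}}

```text
clock: 30.5
tcp_pos: [512.8, 120.7, 106.2]
eef_rot: [-0.0, 0.042, 0.999, -0.0]
contact_force: [-0.4, 1.0, -1.5]
opening: 0.323
finger_force: 59.4
```

```bash
python3 -c "
from lib import *
s,q=now();print(q,s['opening'])
for n in ('side','scene'):
    p,P=cloud(n); print(n)
    for s,_ in slats(p,P,zmin=80,zmax=130,box=(350,650,-100,180)): print(s)
X,Y=bpt(0,50)
plan([('lower',-1,X,Y,60,174.6,4)])"
```

```text
[512.82494894 120.74882807 106.19540798   3.05809138] 0.32333843422043895
side
[469.1 121.4  57.8  30.6  -2.8 105.5 156. ]
[552.4 114.6  57.1  30.5  -4.4 105.7 154. ]
scene
[531.7 118.3 115.7  31.4  -5.5 105.7 255. ]
lower: 4x [-1,-0.02,-0.01,0.46,0,0,0.03]  rmin 527 max 528 end [514.7 119.7  60.2] 174.5
```

>>> {"op": "drive_tool", "data": {
  "deltas": [
    [-1,-0.03,-0.01,0.46,0,0,0.03],
    [-1,-0.03,-0.01,0.46,0,0,0.03],
    [-1,-0.03,-0.01,0.46,0,0,0.03],
    [-1,-0.03,-0.01,0.46,0,0,0.03],
    [-1,0,0,0,0,0,0],
    [-1,0,0,0,0,0,0],
    [0.2,0,0,0,0,0,0],
    [0.2,0,0,0,0,0,0]
  ]
}}

```text
clock: 31.4
tcp_pos: [515.6, 119.8, 60.3]
eef_rot: [0.0, 0.047, 0.999, 0.0]
contact_force: [0.1, -0.0, -0.7]
opening: 0.594
finger_force: 0.0
```

>>> {"op": "drive_tool", "data": {
  "deltas": [
    [0.2,0,0,0,0,0,0],
    [0.2,0,0,-0.5,0,0,0],
    [0.2,0,0,-0.5,0,0,0],
    [0.2,0,0,-0.5,0,0,0],
    [0.2,0,0,-0.5,0,0,0],
    [0.2,0,0,0,0,0,0],
    [0.2,0,0,0,0,0,0],
    [0.2,0,0,0,0,0,0]
  ]
}}

```text
clock: 32.2
tcp_pos: [515.2, 119.8, 109.6]
eef_rot: [-0.0, 0.047, 0.999, -0.0]
contact_force: [1.4, 0.0, -0.4]
opening: 0.597
finger_force: 0.0
```

```bash
python3 -c "
from lib import *
print(now()[1]);look();nozpos()
X,Y,T=535.2,-361.0,85
q=plan([('over',.1,X,Y,90,T,23)])
pick_place((X,Y,T),5,22,q)"
```

```text
[515.21923601 119.75963089 109.62721744   3.04677649]
side
 [ 506.    61.3  149.5  146.6   85.1   50.6 1637. ]
 [ 601.2 -362.8  151.5   30.4   84.    19.7  788. ]
 [ 534.2 -360.3  151.9   28.7   85.    19.7  800. ]
scene
 [ 510.3   65.   157.2  154.9   84.4   48.5 1606. ]
 [ 536.2 -361.2  149.7   36.4   84.    19.4  617. ]
 [ 602.9 -362.9  150.7   36.3   85.3   19.6  699. ]
noz 688.2 64.2 25.8
noz 689.1 64.1 25.4
over: 23x [0.1,-0.72,-0.59,0.03,0,0,0.68]  rmin 542 max 654 end [ 535.4 -362.2   92.6] 85.0
down: 6x [0.1,0.01,-0.0,0.49,0,0,-0.0]  rmin 646 max 646 end [ 535.5 -360.7   19.1] 85.0
close: 4x [-1,-0.0,-0.0,0.0,0,0,-0.0]  rmin 646 max 646 end [ 535.5 -360.7   19.1] 85.0
lift: 6x [-1,-0.0,-0.0,-0.71,0,0,-0.0]  rmin 646 max 646 end [ 535.5 -360.7  125.6] 85.0
carry: 22x [-1,0.78,-0.21,0.01,0,0,0.0]  rmin 465 max 632 end [458.2  76.7 120.1] 85.0
lower: 4x [-1,-0.02,0.02,0.45,0,0,0.02]  rmin 465 max 466 end [460.   74.6  75.1] 84.5
still: 2x [-1,-0.0,-0.0,-0.01,0,0,-0.01]  rmin 466 max 466 end [460.   74.6  75.6] 84.6
open: 2x [0.2,-0.0,-0.0,0.0,0,0,0.0]  rmin 466 max 466 end [460.   74.6  75.6] 84.6
up: 4x [0.2,-0.0,-0.0,-0.5,0,0,0.0]  rmin 466 max 466 end [460.   74.6 125.6] 84.6
```

>>> {"op": "drive_tool", "data": {
  "deltas": [
    [0.1,-0.72,-0.59,0.03,0,0,0.68],
    [0.1,-0.72,-0.59,0.03,0,0,0.68],
    [0.1,-0.72,-0.59,0.03,0,0,0.68],
    [0.1,-0.72,-0.59,0.03,0,0,0.68],
    [0.1,-0.72,-0.59,0.03,0,0,0.68],
    [0.1,-0.72,-0.59,0.03,0,0,0.68],
    [0.1,-0.72,-0.59,0.03,0,0,0.68],
    [0.1,-0.72,-0.59,0.03,0,0,0.68]
  ]
}}

```text
clock: 33.2
tcp_pos: [612.3, -37.7, 103.9]
eef_rot: [-0.0, 0.315, 0.949, -0.0]
contact_force: [0.2, 0.5, -0.1]
opening: 0.551
finger_force: 0.0
```

>>> {"op": "drive_tool", "data": {
  "deltas": [
    [0.1,-0.72,-0.59,0.03,0,0,0.68],
    [0.1,-0.72,-0.59,0.03,0,0,0.68],
    [0.1,-0.72,-0.59,0.03,0,0,0.68],
    [0.1,-0.72,-0.59,0.03,0,0,0.68],
    [0.1,-0.72,-0.59,0.03,0,0,0.68],
    [0.1,-0.72,-0.59,0.03,0,0,0.68],
    [0.1,-0.72,-0.59,0.03,0,0,0.68],
    [0.1,-0.72,-0.59,0.03,0,0,0.68]
  ]
}}

```text
clock: 34.0
tcp_pos: [613.1, -221.7, 97.9]
eef_rot: [-0.0, 0.559, 0.829, -0.0]
contact_force: [-0.2, -0.2, -0.8]
opening: 0.55
finger_force: 0.0
```

>>> {"op": "drive_tool", "data": {
  "deltas": [
    [0.1,-0.72,-0.59,0.03,0,0,0.68],
    [0.1,-0.72,-0.59,0.03,0,0,0.68],
    [0.1,-0.72,-0.59,0.03,0,0,0.68],
    [0.1,-0.72,-0.59,0.03,0,0,0.68],
    [0.1,-0.72,-0.59,0.03,0,0,0.68],
    [0.1,-0.72,-0.59,0.03,0,0,0.68],
    [0.1,-0.72,-0.59,0.03,0,0,0.68],
    [0.1,0,0,0,0,0,0]
  ]
}}

```text
clock: 34.8
tcp_pos: [534.0, -364.0, 92.6]
eef_rot: [-0.0, 0.739, 0.674, -0.0]
contact_force: [1.5, 0.1, 0.2]
opening: 0.548
finger_force: 0.0
```

>>> {"op": "drive_tool", "data": {
  "deltas": [
    [0.1,0.01,0,0.49,0,0,0],
    [0.1,0.01,0,0.49,0,0,0],
    [0.1,0.01,0,0.49,0,0,0],
    [0.1,0.01,0,0.49,0,0,0],
    [0.1,0.01,0,0.49,0,0,0],
    [0.1,0.01,0,0.49,0,0,0],
    [0.1,0,0,0,0,0,0],
    [-1,0,0,0,0,0,0]
  ]
}}

```text
clock: 35.6
tcp_pos: [535.7, -360.7, 19.4]
eef_rot: [-0.0, 0.738, 0.675, -0.0]
contact_force: [0.5, -0.9, -0.3]
opening: 0.399
finger_force: 0.0
```

>>> {"op": "drive_tool", "data": {
  "deltas": [
    [-1,0,0,0,0,0,0],
    [-1,0,0,0,0,0,0],
    [-1,0,0,0,0,0,0],
    [-1,0,0,0,0,0,0],
    [-1,0,0,-0.71,0,0,0],
    [-1,0,0,-0.71,0,0,0],
    [-1,0,0,-0.71,0,0,0],
    [-1,0,0,-0.71,0,0,0]
  ]
}}

```text
clock: 36.4
tcp_pos: [535.6, -360.7, 91.3]
eef_rot: [-0.0, 0.738, 0.675, -0.0]
contact_force: [-0.7, 0.3, -0.5]
opening: 0.33
finger_force: 59.3
```

>>> {"op": "drive_tool", "data": {
  "deltas": [
    [-1,0,0,-0.71,0,0,0],
    [-1,0,0,-0.71,0,0,0],
    [-1,0.78,-0.21,0.01,0,0,0],
    [-1,0.78,-0.21,0.01,0,0,0],
    [-1,0.78,-0.21,0.01,0,0,0],
    [-1,0.78,-0.21,0.01,0,0,0],
    [-1,0.78,-0.21,0.01,0,0,0],
    [-1,0.78,-0.21,0.01,0,0,0]
  ]
}}

```text
clock: 37.2
tcp_pos: [514.4, -240.6, 124.5]
eef_rot: [0.0, 0.738, 0.675, -0.0]
contact_force: [-0.4, -0.1, -0.3]
opening: 0.331
finger_force: 59.3
```

>>> {"op": "drive_tool", "data": {
  "deltas": [
    [-1,0.78,-0.21,0.01,0,0,0],
    [-1,0.78,-0.21,0.01,0,0,0],
    [-1,0.78,-0.21,0.01,0,0,0],
    [-1,0.78,-0.21,0.01,0,0,0],
    [-1,0.78,-0.21,0.01,0,0,0],
    [-1,0.78,-0.21,0.01,0,0,0],
    [-1,0.78,-0.21,0.01,0,0,0],
    [-1,0.78,-0.21,0.01,0,0,0]
  ]
}}

```text
clock: 38.0
tcp_pos: [486.1, -81.0, 122.6]
eef_rot: [0.0, 0.738, 0.675, 0.0]
contact_force: [-0.1, 0.9, 0.5]
opening: 0.328
finger_force: 59.3
```

>>> {"op": "drive_tool", "data": {
  "deltas": [
    [-1,0.78,-0.21,0.01,0,0,0],
    [-1,0.78,-0.21,0.01,0,0,0],
    [-1,0.78,-0.21,0.01,0,0,0],
    [-1,0.78,-0.21,0.01,0,0,0],
    [-1,0.78,-0.21,0.01,0,0,0],
    [-1,0.78,-0.21,0.01,0,0,0],
    [-1,0.78,-0.21,0.01,0,0,0],
    [-1,0.78,-0.21,0.01,0,0,0]
  ]
}}

```text
clock: 38.8
tcp_pos: [457.8, 78.0, 120.6]
eef_rot: [0.0, 0.737, 0.675, 0.0]
contact_force: [0.6, -0.3, -0.2]
opening: 0.329
finger_force: 59.3
```

```bash
python3 -c "
from lib import *
s,q=now();print(q,s['opening'])
for n in ('side','scene'):
    p,P=cloud(n); print(n)
    for s,_ in slats(p,P,zmin=85,zmax=140,box=(350,650,-100,180)): print(s)
X,Y=bpt(-50,0)
plan([('lower',-1,X,Y,76,84.6,4)])"
```

```text
[457.84919112  78.00560856 120.59671751   1.48288217] 0.32932699295260603
side
[458.   76.9 153.8  28.8  86.4 120.2 320. ]
scene
[464.5 121.7  60.3  31.6 -88.8 119.  161. ]
[455.1  40.8  77.6  34.6  86.5 119.  229. ]
lower: 4x [-1,-0.04,0.03,0.45,0,0,0.02]  rmin 465 max 466 end [460.2  74.5  75.6] 84.6
```

>>> {"op": "drive_tool", "data": {
  "deltas": [
    [-1,-0.04,0.03,0.45,0,0,0.02],
    [-1,-0.04,0.03,0.45,0,0,0.02],
    [-1,-0.04,0.03,0.45,0,0,0.02],
    [-1,-0.04,0.03,0.45,0,0,0.02],
    [-1,0,0,0,0,0,0],
    [-1,0,0,0,0,0,0],
    [0.2,0,0,0,0,0,0],
    [0.2,0,0,0,0,0,0]
  ]
}}

```text
clock: 39.7
tcp_pos: [461.1, 72.5, 75.8]
eef_rot: [0.0, 0.74, 0.672, 0.0]
contact_force: [-1.2, -0.2, -1.2]
opening: 0.599
finger_force: 0.0
```

>>> {"op": "drive_tool", "data": {
  "deltas": [
    [0.2,0,0,0,0,0,0],
    [0.2,0,0,-0.5,0,0,0],
    [0.2,0,0,-0.5,0,0,0],
    [0.2,0,0,-0.5,0,0,0],
    [0.2,0,0,-0.5,0,0,0],
    [0.2,0,0,0,0,0,0],
    [0.2,0,0,0,0,0,0],
    [0.2,0,0,0,0,0,0]
  ]
}}

```text
clock: 40.5
tcp_pos: [460.7, 72.5, 124.9]
eef_rot: [-0.0, 0.74, 0.672, -0.0]
contact_force: [0.3, -0.1, -0.2]
opening: 0.601
finger_force: 0.0
```

```bash
python3 -c "
from lib import *
print(now()[1]);look();nozpos()
X,Y,T=602,-363.1,84.3
q=plan([('over',.1,X,Y,90,T,24)])
pick_place((X,Y,T),6,22,q)"
```

```text
[460.65722536  72.51757068 124.90531752   1.4747569 ]
side
 [ 508.2   62.7  155.9  146.    83.4   57.3 1704. ]
 [ 601.3 -363.2  151.    30.2   83.8   19.5  789. ]
scene
 [ 515.9   65.7  160.   145.6   84.    58.1 1875. ]
 [ 603.1 -363.   150.    35.4   84.1   19.6  698. ]
noz 687.8 61.9 26.3
noz 690.9 63.3 26.0
over: 24x [0.1,-0.7,0.3,0.06,0,0,0.0]  rmin 470 max 701 end [ 599.7 -362.8   89.1] 84.5
down: 6x [0.1,-0.0,0.02,0.47,0,0,0.01]  rmin 701 max 704 end [ 602.7 -363.1   18.6] 84.2
close: 4x [-1,-0.0,-0.01,-0.0,0,0,-0.01]  rmin 703 max 703 end [ 601.7 -363.    18.6] 84.4
lift: 6x [-1,-0.0,0.0,-0.71,0,0,0.0]  rmin 703 max 703 end [ 601.7 -363.   125.1] 84.4
carry: 22x [-1,0.77,-0.15,0.01,0,0,-0.0]  rmin 565 max 691 end [561.   66.6 119.6] 84.4
lower: 4x [-1,-0.02,-0.02,0.44,0,0,-0.01]  rmin 563 max 564 end [558.8  64.8  75.6] 84.6
still: 2x [-1,0.01,0.01,0.0,0,0,0.0]  rmin 563 max 563 end [559.4  65.2  75.6] 84.6
open: 2x [0.2,-0.0,-0.0,0.0,0,0,0.0]  rmin 563 max 563 end [559.4  65.2  75.6] 84.6
up: 4x [0.2,-0.0,-0.0,-0.5,0,0,0.0]  rmin 563 max 563 end [559.4  65.2 125.6] 84.6
```

>>> {"op": "drive_tool", "data": {
  "deltas": [
    [0.1,-0.7,0.3,0.06,0,0,0],
    [0.1,-0.7,0.3,0.06,0,0,0],
    [0.1,-0.7,0.3,0.06,0,0,0],
    [0.1,-0.7,0.3,0.06,0,0,0],
    [0.1,-0.7,0.3,0.06,0,0,0],
    [0.1,-0.7,0.3,0.06,0,0,0],
    [0.1,-0.7,0.3,0.06,0,0,0],
    [0.1,-0.7,0.3,0.06,0,0,0]
  ]
}}

```text
clock: 41.5
tcp_pos: [507.4, -73.3, 113.2]
eef_rot: [-0.0, 0.74, 0.672, -0.0]
contact_force: [-0.0, 0.0, 0.5]
opening: 0.549
finger_force: 0.0
```

>>> {"op": "drive_tool", "data": {
  "deltas": [
    [0.1,-0.7,0.3,0.06,0,0,0],
    [0.1,-0.7,0.3,0.06,0,0,0],
    [0.1,-0.7,0.3,0.06,0,0,0],
    [0.1,-0.7,0.3,0.06,0,0,0],
    [0.1,-0.7,0.3,0.06,0,0,0],
    [0.1,-0.7,0.3,0.06,0,0,0],
    [0.1,-0.7,0.3,0.06,0,0,0],
    [0.1,-0.7,0.3,0.06,0,0,0]
  ]
}}

```text
clock: 42.3
tcp_pos: [554.1, -219.3, 101.4]
eef_rot: [-0.0, 0.74, 0.672, 0.0]
contact_force: [0.0, 0.3, -0.1]
opening: 0.55
finger_force: 0.0
```

>>> {"op": "drive_tool", "data": {
  "deltas": [
    [0.1,-0.7,0.3,0.06,0,0,0],
    [0.1,-0.7,0.3,0.06,0,0,0],
    [0.1,-0.7,0.3,0.06,0,0,0],
    [0.1,-0.7,0.3,0.06,0,0,0],
    [0.1,-0.7,0.3,0.06,0,0,0],
    [0.1,-0.7,0.3,0.06,0,0,0],
    [0.1,-0.7,0.3,0.06,0,0,0],
    [0.1,-0.7,0.3,0.06,0,0,0]
  ]
}}

```text
clock: 43.1
tcp_pos: [600.1, -364.4, 89.2]
eef_rot: [-0.0, 0.74, 0.672, -0.0]
contact_force: [0.5, 0.5, 0.5]
opening: 0.549
finger_force: 0.0
```

>>> {"op": "drive_tool", "data": {
  "deltas": [
    [0.1,0,0.02,0.47,0,0,0],
    [0.1,0,0.02,0.47,0,0,0],
    [0.1,0,0.02,0.47,0,0,0],
    [0.1,0,0.02,0.47,0,0,0],
    [0.1,0,0.01,0.47,0,0,0],
    [0.1,0,0.01,0.45,0,0,0],
    [0.1,0,0,0,0,0,0],
    [-1,0,0,0,0,0,0]
  ]
}}

```text
clock: 43.9
tcp_pos: [602.4, -362.9, 19.5]
eef_rot: [-0.0, 0.74, 0.672, -0.0]
contact_force: [0.9, -0.5, 0.9]
opening: 0.397
finger_force: 0.0
```

>>> {"op": "drive_tool", "data": {
  "deltas": [
    [-1,0,0,0,0,0,0],
    [-1,0,0,0,0,0,0],
    [-1,0,0,0,0,0,0],
    [-1,0,0,0,0,0,0],
    [-1,0,0,-0.71,0,0,0],
    [-1,0,0,-0.71,0,0,0],
    [-1,0,0,-0.71,0,0,0],
    [-1,0,0,-0.71,0,0,0]
  ]
}}

```text
clock: 44.7
tcp_pos: [602.3, -363.0, 91.2]
eef_rot: [-0.0, 0.74, 0.672, -0.0]
contact_force: [-0.7, 0.2, -1.2]
opening: 0.335
finger_force: 59.3
```

>>> {"op": "drive_tool", "data": {
  "deltas": [
    [-1,0,0,-0.71,0,0,0],
    [-1,0,0,-0.71,0,0,0],
    [-1,0.77,-0.15,0.01,0,0,0],
    [-1,0.77,-0.15,0.01,0,0,0],
    [-1,0.77,-0.15,0.01,0,0,0],
    [-1,0.77,-0.15,0.01,0,0,0],
    [-1,0.77,-0.15,0.01,0,0,0],
    [-1,0.77,-0.15,0.01,0,0,0]
  ]
}}

```text
clock: 45.5
tcp_pos: [590.9, -245.0, 124.5]
eef_rot: [-0.0, 0.74, 0.672, -0.0]
contact_force: [0.2, 0.3, -0.9]
opening: 0.329
finger_force: 59.3
```

>>> {"op": "drive_tool", "data": {
  "deltas": [
    [-1,0.77,-0.15,0.01,0,0,0],
    [-1,0.77,-0.15,0.01,0,0,0],
    [-1,0.77,-0.15,0.01,0,0,0],
    [-1,0.77,-0.15,0.01,0,0,0],
    [-1,0.77,-0.15,0.01,0,0,0],
    [-1,0.77,-0.15,0.01,0,0,0],
    [-1,0.77,-0.15,0.01,0,0,0],
    [-1,0.77,-0.15,0.01,0,0,0]
  ]
}}

```text
clock: 46.3
tcp_pos: [575.8, -88.1, 122.5]
eef_rot: [0.0, 0.74, 0.672, 0.0]
contact_force: [-0.3, 0.4, -0.6]
opening: 0.331
finger_force: 59.3
```

>>> {"op": "drive_tool", "data": {
  "deltas": [
    [-1,0.77,-0.15,0.01,0,0,0],
    [-1,0.77,-0.15,0.01,0,0,0],
    [-1,0.77,-0.15,0.01,0,0,0],
    [-1,0.77,-0.15,0.01,0,0,0],
    [-1,0.77,-0.15,0.01,0,0,0],
    [-1,0.77,-0.15,0.01,0,0,0],
    [-1,0.77,-0.15,0.01,0,0,0],
    [-1,0.77,-0.15,0.01,0,0,0]
  ]
}}

```text
clock: 47.1
tcp_pos: [560.4, 68.0, 120.5]
eef_rot: [0.0, 0.74, 0.672, 0.0]
contact_force: [-0.1, 0.4, -0.9]
opening: 0.333
finger_force: 59.3
```

```bash
python3 -c "
from lib import *
s,q=now();print(q,s['opening'])
for n in ('side','scene'):
    p,P=cloud(n); print(n)
    for s,_ in slats(p,P,zmin=85,zmax=140,box=(350,650,-100,180)): print(s)
X,Y=bpt(50,0)
plan([('lower',-1,X,Y,76,84.6,4)])"
```

```text
[560.41095512  67.98533221 120.54173334   1.47489463] 0.3334783069070994
side
[559.6  64.  149.7  28.4  85.3 119.9 359. ]
scene
[568.3 113.6  61.1  32.  -88.4 119.  171. ]
[556.9  32.5  77.7  35.3  86.2 118.9 281. ]
lower: 4x [-1,-0.04,-0.01,0.45,0,0,0.0]  rmin 563 max 564 end [558.8  65.   75.5] 84.6
```

>>> {"op": "drive_tool", "data": {
  "deltas": [
    [-1,-0.02,-0.01,0.45,0,0,0],
    [-1,-0.02,-0.01,0.45,0,0,0],
    [-1,-0.02,-0.01,0.45,0,0,0],
    [-1,-0.02,-0.01,0.45,0,0,0],
    [-1,0,0,0,0,0,0],
    [-1,0,0,0,0,0,0],
    [0.2,0,0,0,0,0,0],
    [0.2,0,0,0,0,0,0]
  ]
}}

```text
clock: 48.0
tcp_pos: [559.8, 64.4, 75.5]
eef_rot: [0.0, 0.74, 0.672, 0.0]
contact_force: [0.3, 0.1, 0.5]
opening: 0.597
finger_force: 0.0
```

>>> {"op": "drive_tool", "data": {
  "deltas": [
    [0.2,0,0,0,0,0,0],
    [0.2,0,0,-0.8,0,0,0],
    [0.2,0,0,-0.8,0,0,0],
    [0.2,0,0,-0.8,0,0,0],
    [0.2,0,0,-0.8,0,0,0],
    [0.2,0,0,-0.8,0,0,0],
    [0.2,0,0,0,0,0,0],
    [0.2,0,0,0,0,0,0]
  ]
}}

```text
clock: 48.8
tcp_pos: [559.8, 64.5, 175.5]
eef_rot: [0.0, 0.74, 0.672, 0.0]
contact_force: [-1.1, -0.1, 0.3]
opening: 0.603
finger_force: 0.0
```

```bash
cat >> lib.py <<'E'
def stack():
    for n in ("side","scene","wrist"):
        p,P=cloud(n); print(n)
        for z0,z1 in ((39,49),(55,65),(71,81)):
            for s,_ in slats(p,P,zmin=z0,zmax=z1,box=(400,620,-30,180)): 
                d=s[:2]-BASE;c,t=np.cos(BYAW),np.sin(BYAW)
                print("",s,"in base",np.round([c*d[0]+t*d[1],-t*d[0]+c*d[1],s[4]-np.rad2deg(BYAW)],1))
E
python3 -c "
from lib import *
print(now()[1]);stack();nozpos()
p,d=env.grab_frame('wrist');q,e=env.grab_frame('scene');cv2.imwrite('pics/s2.png',np.hstack([cv2.resize(p,(400,300)),cv2.resize(q[140:300,220:433],(400,300))])[:,:,::-1])
"
```

```text
[559.775902    64.52632217 175.47894766   1.47482308]
side
 [514.  117.7  67.5  32.9  -2.7  59.6 163. ] in base [-0.  48.2  2.7]
 [518.9   9.7  96.3  36.5  -7.6  59.8 182. ] in base [ 15.  -58.8  -2.2]
 [460.7  70.5 151.7  30.2  85.2  75.8 334. ] in base [-48.7  -3.8  90.6]
 [558.8  59.7 151.   29.2  85.3  75.9 329. ] in base [50.  -5.3 90.7]
scene
 [569.8  69.5  97.5  28.8  83.5  43.  135. ] in base [60.1  5.5 88.9]
 [502.2 108.9  54.7  53.7  -7.9  59.8 138. ] in base [-11.   38.3  -2.5]
 [493.5  15.5  53.9  38.2  -8.4  59.8 138. ] in base [-10.8 -55.5  -3. ]
 [461.4  63.8 136.4  38.3  85.9  75.4 310. ] in base [-47.3 -10.4  91.3]
 [560.5  62.4 150.4  35.1  84.   75.3 413. ] in base [51.5 -2.5 89.4]
wrist
 [500.1  32.2  74.4  18.7 -16.1  46.5 154. ] in base [ -5.8 -38.2 -10.7]
 [441.  127.4  29.8   3.4  84.8  60.  127. ] in base [-73.6  51.   90.2]
 [ 511.1   92.2   87.1   69.    85.1   60.2 3456. ] in base [-0.5 22.6 90.5]
 [583.9 113.4  28.9   8.4  84.1  60.1 383. ] in base [70.  50.5 89.5]
 [474.   30.8  27.5  26.6  48.   60.2 313. ] in base [-31.7 -42.1  53.4]
 [573.9  14.9  29.9   7.1  83.6  60.1 229. ] in base [ 69.3 -48.5  89. ]
 [ 522.9   16.4   30.9   30.3   86.7   60.  1104. ] in base [ 18.4 -51.8  92.1]
 [430.4  20.4  29.8   6.   87.2  60.1 192. ] in base [-74.1 -56.5  92.6]
 [ 558.7   63.6  149.6   30.1   84.6   76.1 6912. ] in base [49.6 -1.4 90. ]
 [ 460.6   73.2  146.7   31.    85.1   76.1 6908. ] in base [-49.   -1.1  90.5]
noz 688.5 63.4 24.9
noz 690.2 62.7 25.2
```

View pics/s2.png

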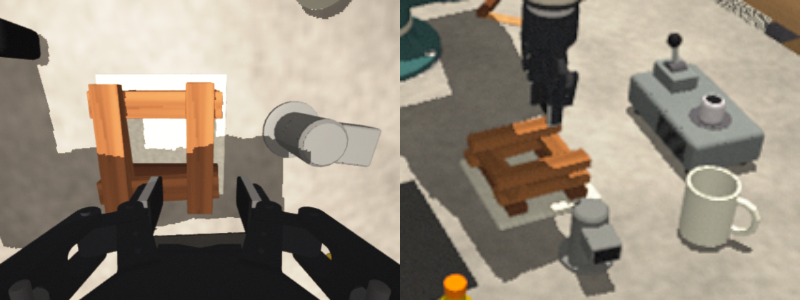

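The stack looks right (wrist crop, slats around (110–215, 80–210)): top layer at ±50 and flat at 76. The nozzle has not moved (about (320,140)). Measuring it with the wrist camera from here, then planning the approach.

```bash
cat >> lib.py <<'E'
def noz(cam="wrist",c=(689,63)):
    p,P=cloud(cam); r=np.hypot(P[...,0]-c[0],P[...,1]-c[1])<90
    z=P[...,2]; T=P[r&(z>86)&(z<95)]; (x,y),R=cv2.minEnclosingCircle(T[:,:2].astype(np.float32))
    M=P[r&(z>73)&(z<79)]; d=M[:,:2]-[x,y]; k=np.hypot(*d.T)>34; far=d[k]
    print(cam,"noz",round(x,1),round(y,1),"R",round(R,1),len(T),"mean",T.mean(0).round(1),"mouth rect",rect(M[k][:,:2]),"dir",np.rad2deg(np.arctan2(*far.mean(0)[::-1])).round(1),len(far))
E
python3 -c "
from lib import *
for n in ('wrist','side','scene'): noz(n)
plan([('over',1,689.3,63.2,175,169.5,16)])"
```

```text
wrist noz 687.0 66.1 R 26.3 3641 mean [685.4  67.3  89.8] mouth rect [732.1  56.   44.4  39.3  78.5] dir -11.6 2273
side noz 688.9 61.6 R 26.0 145 mean [687.8  61.4  89.4] mouth rect [734.7  53.9  47.1  35.6  79.6] dir -10.7 107
scene noz 689.7 63.5 R 25.8 191 mean [691.1  62.3  89.5] mouth rect [735.6  53.2  43.5  39.6  77.9] dir -12.5 166
over: 16x [1,-0.2,0.29,0.0,0,0,-0.93]  rmin 569 max 691 end [687.9  64.2 175.4] 169.8
```

>>> {"op": "drive_tool", "data": {
  "deltas": [
    [1,-0.2,0.29,0,0,0,-0.92],
    [1,-0.2,0.29,0,0,0,-0.92],
    [1,-0.2,0.29,0,0,0,-0.92],
    [1,-0.2,0.29,0,0,0,-0.92],
    [1,-0.2,0.29,0,0,0,-0.92],
    [1,-0.2,0.29,0,0,0,-0.92],
    [1,-0.2,0.29,0,0,0,-0.92],
    [1,-0.2,0.29,0,0,0,-0.92]
  ]
}}

```text
clock: 50.1
tcp_pos: [624.1, 39.0, 175.4]
eef_rot: [-0.0, 0.447, 0.894, -0.0]
contact_force: [-0.4, 0.3, 0.6]
opening: 1.0
finger_force: 0.0
```

>>> {"op": "drive_tool", "data": {
  "deltas": [
    [1,-0.2,0.29,0,0,0,-0.92],
    [1,-0.2,0.29,0,0,0,-0.92],
    [1,-0.2,0.29,0,0,0,-0.92],
    [1,-0.2,0.29,0,0,0,-0.92],
    [1,-0.2,0.29,0,0,0,-0.92],
    [1,-0.2,0.29,0,0,0,-0.92],
    [1,-0.2,0.29,0,0,0,-0.92],
    [1,-0.2,0.29,0,0,0,-0.92]
  ]
}}

```text
clock: 50.9
tcp_pos: [688.6, 63.4, 175.3]
eef_rot: [-0.0, 0.095, 0.995, -0.0]
contact_force: [0.7, 0.2, -0.2]
opening: 1.002
finger_force: 0.0
```

>>> {"op": "drive_tool", "data": {
  "deltas": [
    [1,0,0,0,0,0,0],
    [1,0,0,0,0,0,0],
    [1,0,0,0,0,0,0],
    [1,0,0,0,0,0,0],
    [1,0,0,0,0,0,0],
    [1,0,0,0,0,0,0],
    [1,0,0,0,0,0,0],
    [1,0,0,0,0,0,0]
  ]
}}

```text
clock: 51.7
tcp_pos: [688.2, 63.2, 175.6]
eef_rot: [0.0, 0.097, 0.995, -0.0]
contact_force: [0.1, -0.6, -0.2]
opening: 0.998
finger_force: 0.0
```

```bash
python3 -c "
from lib import *
s,q=now();print(q,np.rad2deg(q[3]),s['opening'])
for n in ('wrist','side'): noz(n)
plan([('down',1,688.5,64.2,53,168.6,8)])"
```

```text
[688.22979205  63.23520529 175.5503421    2.94664733] 168.8304555022158 0.997643614946091
wrist noz 687.3 65.9 R 25.9 3447 mean [685.9  66.1  89.7] mouth rect [732.3  56.4  43.7  37.7  78.3] dir -12.5 1877
side noz 689.1 63.1 R 25.9 147 mean [688.2  61.4  89.4] mouth rect [734.6  54.4  46.5  35.6  78.8] dir -12.3 106
down: 8x [1,-0.0,0.0,0.61,0,0,0.01]  rmin 691 max 691 end [688.3  63.3  53.5] 168.4
```

>>> {"op": "drive_tool", "data": {
  "deltas": [
    [1,0,0.01,0.61,0,0,0.01],
    [1,0,0.01,0.61,0,0,0.01],
    [1,0,0,0.61,0,0,0],
    [1,0,0,0.61,0,0,0],
    [1,0,0,0.61,0,0,0],
    [1,0,0,0.61,0,0,0],
    [1,0,0,0.61,0,0,0],
    [1,0,0,0.61,0,0,0]
  ]
}}

```text
clock: 52.6
tcp_pos: [688.3, 63.8, 52.9]
eef_rot: [0.0, 0.098, 0.995, 0.0]
contact_force: [-0.1, -0.2, -0.5]
opening: 0.999
finger_force: 0.0
```

>>> {"op": "drive_tool", "data": {
  "deltas": [
    [-1,0,0,0,0,0,0],
    [-1,0,0,0,0,0,0],
    [-1,0,0,0,0,0,0],
    [-1,0,0,0,0,0,0],
    [-1,0,0,0,0,0,0],
    [-1,0,0,0,0,0,0],
    [-1,0,0,0,0,0,0],
    [-1,0,0,0,0,0,0]
  ]
}}

```text
clock: 53.4
tcp_pos: [689.0, 63.7, 54.7]
eef_rot: [0.001, 0.098, 0.995, 0.0]
contact_force: [-0.5, 0.2, 7.0]
opening: 0.596
finger_force: 62.7
```

```bash
python3 -c "
from lib import *
s,q=now();print(q,np.rad2deg(q[3]),s['opening'],s['finger_force'])
for n in ('side','scene'): noz(n)
plan([('lift',-1,q[0],q[1],q[2]+130,np.rad2deg(q[3]),8),('carry',-1,555,270,q[2]+130,78.1,16)])"
```

```text
[688.96946843  63.72316243  54.68780664   2.94478158] 168.7235560328081 0.5959204037235767 62.73241460323334
side noz 682.6 46.9 R 38.6 44 mean [685.5  56.3  88.9] mouth rect [733.   53.8  45.6  38.4  78.8] dir 5.5 120
scene noz 700.1 60.9 R 54.7 203 mean [695.3  63.8  89.8] mouth rect [720.5  52.3  79.4  69.5  70.7] dir -16.9 125
lift: 8x [-1,0.0,-0.0,-0.65,0,0,0.0]  rmin 692 max 692 end [689.   63.8 184.7] 168.7
carry: 16x [-1,0.68,0.04,-0.0,0,0,0.99]  rmin 589 max 676 end [556.2 269.6 184.7] 78.0
```

>>> {"op": "drive_tool", "data": {
  "deltas": [
    [-1,0,0,-0.65,0,0,0],
    [-1,0,0,-0.65,0,0,0],
    [-1,0,0,-0.65,0,0,0],
    [-1,0,0,-0.65,0,0,0],
    [-1,0,0,-0.65,0,0,0],
    [-1,0,0,-0.65,0,0,0],
    [-1,0,0,-0.65,0,0,0],
    [-1,0,0,-0.65,0,0,0]
  ]
}}

```text
clock: 54.3
tcp_pos: [688.3, 63.8, 184.4]
eef_rot: [0.0, 0.098, 0.995, 0.0]
contact_force: [-0.0, -0.9, -1.0]
opening: 0.595
finger_force: 62.6
```

>>> {"op": "drive_tool", "data": {
  "deltas": [
    [-1,0.68,0.04,0,0,0,0.99],
    [-1,0.68,0.04,0,0,0,0.99],
    [-1,0.68,0.04,0,0,0,0.99],
    [-1,0.68,0.04,0,0,0,0.99],
    [-1,0.68,0.04,0,0,0,0.99],
    [-1,0.68,0.04,0,0,0,0.99],
    [-1,0.68,0.04,0,0,0,0.99],
    [-1,0.68,0.04,0,0,0,0.99]
  ]
}}

```text
clock: 55.1
tcp_pos: [578.3, 139.3, 183.9]
eef_rot: [0.0, 0.476, 0.879, 0.0]
contact_force: [-0.2, -0.1, -1.2]
opening: 0.595
finger_force: 62.6
```

>>> {"op": "drive_tool", "data": {
  "deltas": [
    [-1,0.68,0.04,0,0,0,0.99],
    [-1,0.68,0.04,0,0,0,0.99],
    [-1,0.68,0.04,0,0,0,0.99],
    [-1,0.68,0.04,0,0,0,0.99],
    [-1,0.68,0.04,0,0,0,0.99],
    [-1,0.68,0.04,0,0,0,0.99],
    [-1,0.68,0.04,0,0,0,0.99],
    [-1,0.68,0.04,0,0,0,0.99]
  ]
}}

```text
clock: 55.9
tcp_pos: [555.4, 270.4, 183.9]
eef_rot: [0.0, 0.779, 0.628, 0.0]
contact_force: [-0.4, -0.3, -1.5]
opening: 0.593
finger_force: 62.6
```

>>> {"op": "drive_tool", "data": {
  "deltas": [
    [-1,0,0,0,0,0,0],
    [-1,0,0,0,0,0,0],
    [-1,0,0,0,0,0,0],
    [-1,0,0,0,0,0,0],
    [-1,0,0,0,0,0,0],
    [-1,0,0,0,0,0,0],
    [-1,0,0,0,0,0,0],
    [-1,0,0,0,0,0,0]
  ]
}}

```text
clock: 56.7
tcp_pos: [555.6, 269.6, 183.5]
eef_rot: [-0.0, 0.777, 0.629, -0.0]
contact_force: [-0.1, -0.1, -1.8]
opening: 0.597
finger_force: 62.6
```

```bash
python3 -c "
from lib import *
s,q=now();print(q,np.rad2deg(q[3]),s['opening'],s['finger_force'],s['contact_force'])
p,P=cloud('wrist'); a,P2=cloud('side')
def sel(P,x0,x1,y0,y1,z0,z1): return P[(P[...,0]>x0)&(P[...,0]<x1)&(P[...,1]>y0)&(P[...,1]<y1)&(P[...,2]>z0)&(P[...,2]<z1)]
T=sel(P,540,610,330,410,100,110)
print(len(T),cv2.minEnclosingCircle(T[:,:2].astype(np.float32)),rect(sel(P,380,680,240,460,67,73)[:,:2]))
h,z=P[...,2]>-9,P[...,2]
# held nozzle seen by the side and scene cameras: top disc band
for n in ('side','scene'):
    _,Q=cloud(n); r=np.hypot(Q[...,0]-q[0],Q[...,1]-q[1])<80
    for b in range(120,225,8): 
        k=Q[r&(Q[...,2]>b)&(Q[...,2]<b+8)]
        if len(k)>10: print(n,b,rect(k[:,:2]),len(k))
cv2.imwrite('pics/w3.png',np.hstack([cv2.resize(p,(400,300)),cv2.resize(a[90:240,220:420],(400,300))])[:,:,::-1])"
```

```text
[555.56614527 269.58719687 183.52406452   1.36084035] 77.97040868650289 0.5972600580225642 62.622429728507996 [-0.05033638 -0.13378455 -1.79076892]
2927 ((569.71142578125, 374.1689147949219), 19.531639099121094) [519.5 378.9 226.2 120.3  -8.9]
side 128 [553.6 254.6  77.8  50.3  -4.9] 55
side 136 [556.  258.8  78.1  59.2   4. ] 110
side 144 [557.4 253.3  48.6  21.3   4.8] 34
side 176 [547.9 234.1  69.6  65.6  -7.9] 39
side 184 [547.7 234.3  75.9  66.7 -14.5] 56
side 192 [548.1 234.1  76.7  65.2 -14.2] 63
side 200 [548.4 234.7  76.2  63.  -13.8] 160
side 208 [558.7 250.4  72.7  69.6 -78.8] 62
side 216 [552.3 267.   89.3  47.2   7. ] 128
side 224 [554.8 269.8 112.5  27.8 -12.6] 64
scene 128 [562.1 265.1  81.1  66.2  46.3] 109
scene 136 [564.2 264.2  80.1  57.2  54.1] 126
scene 144 [567.7 255.8  50.   22.2  43.2] 41
scene 152 [571.2 260.6  51.1  17.8  59.7] 45
scene 160 [574.2 259.9  48.4  21.8  62.3] 39
scene 168 [568.7 245.9  89.7  19.1  73.7] 27
scene 176 [569.7 230.1  87.3  29.1  50.8] 61
scene 184 [568.5 231.1  90.6  29.2  48.3] 84
scene 192 [568.7 228.5  95.   35.1  41.7] 85
scene 200 [556.7 241.1  85.6  56.   60.4] 187
scene 208 [554.5 248.1  79.8  48.7 -11.5] 56
scene 216 [556.8 264.3 109.   41.3 -15. ] 105
scene 224 [554.3 265.5 122.   28.4  -6.8] 71
```

View pics/w3.png

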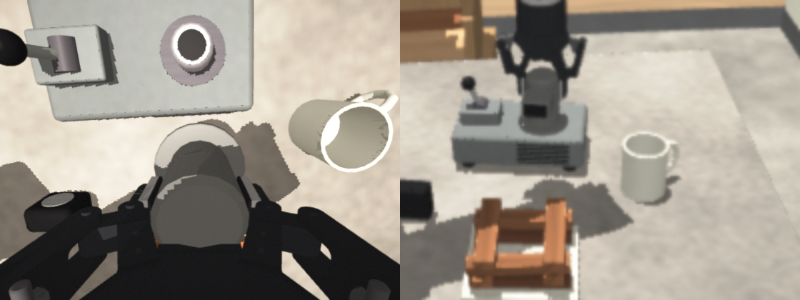

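```bash
python3 -c "
from lib import *
s,q=now()
p,P=cloud('wrist'); Q=P[(np.hypot(P[...,0]-q[0],P[...,1]-q[1])<40)&(P[...,2]>213)&(P[...,2]<226)]
print(len(Q),np.percentile(Q[:,2],[5,50,95]))
T=Q[abs(Q[:,2]-np.median(Q[:,2]))<2]; print(cv2.minEnclosingCircle(T[:,:2].astype(np.float32)),T.mean(0), 'tcp',q[:2])
plan([('over',-1,572,372,183.5,78.1,7),('down',-1,572,372,157,78.1,8)])"
```

```text
12995 [214.89896062 218.83244018 221.54866024]
((558.1045532226562, 278.17071533203125), 38.80121612548828) [555.77301183 275.44880562 218.86430038] tcp [555.59215791 269.65298436]
over: 7x [-1,0.59,-0.03,0.0,0,0,-0.0]  rmin 626 max 682 end [572.  371.7 183.5] 78.0
down: 8x [-1,0.0,-0.0,0.13,0,0,-0.0]  rmin 682 max 682 end [572.  371.7 157.5] 78.0
```

```bash
python3 -c "
from lib import *
s,q=now()
p,P=cloud('wrist'); c,t=np.cos(q[3]),np.sin(q[3])
d=P[...,:2]-q[:2]; u=d[...,0]*c+d[...,1]*t; v=d[...,0]*t-d[...,1]*c
for lo,hi in ((215,223),):
  for v0 in (-16,-8,0,8,16):
    k=(abs(v-v0)<2)&(P[...,2]>lo)&(P[...,2]<hi)&(abs(u)<60)
    e=np.sqrt(26**2-v0**2); print(v0,k.sum(),np.percentile(u[k],[0.5,50,99.5]).round(1),'-> o=',(np.percentile(u[k],99.5)-e).round(1), P[...,2][k].mean().round(1))
"
```

```text
-16 935 [-11.    6.4  21.4] -> o= 0.9 218.6
-8 1094 [-11.6   9.2  25.1] -> o= 0.4 218.7
0 1171 [-12.8   9.   26.2] -> o= 0.2 218.7
8 1051 [-11.2   8.4  24.4] -> o= -0.3 218.7
16 863 [-11.    5.4  20.3] -> o= -0.1 218.6
```

>>> {"op": "drive_tool", "data": {
  "deltas": [
    [-1,0.59,-0.03,0,0,0,0],
    [-1,0.59,-0.03,0,0,0,0],
    [-1,0.6,-0.04,0,0,0,0],
    [-1,0.6,-0.04,0,0,0,0],
    [-1,0.6,-0.04,0,0,0,0],
    [-1,0.6,-0.04,0,0,0,0],
    [-1,0.59,-0.04,0,0,0,0],
    [-1,0,0,0,0,0,0]
  ]
}}

```text
clock: 57.8
tcp_pos: [570.9, 375.3, 183.0]
eef_rot: [-0.0, 0.777, 0.63, -0.0]
contact_force: [-1.2, -1.3, -1.0]
opening: 0.594
finger_force: 62.7
```

>>> {"op": "drive_tool", "data": {
  "deltas": [
    [-1,0,0,0.15,0,0,0],
    [-1,0,0,0.15,0,0,0],
    [-1,0,0,0.15,0,0,0],
    [-1,0,0,0.15,0,0,0],
    [-1,0,0,0.15,0,0,0],
    [-1,0,0,0,0,0,0],
    [-1,0,0,0,0,0,0],
    [-1,0,0,0,0,0,0]
  ]
}}

```text
clock: 58.6
tcp_pos: [571.1, 373.0, 165.0]
eef_rot: [0.0, 0.777, 0.629, 0.0]
contact_force: [-1.0, -0.1, -1.2]
opening: 0.594
finger_force: 62.7
```

>>> {"op": "drive_tool", "data": {
  "deltas": [
    [-1,0,0,0.06,0,0,0],
    [-1,0,0,0.06,0,0,0],
    [-1,0,0,0.06,0,0,0],
    [-1,0,0,0.06,0,0,0],
    [-1,0,0,0.06,0,0,0],
    [-1,0,0,0.06,0,0,0],
    [-1,0,0,0,0,0,0],
    [-1,0,0,0,0,0,0]
  ]
}}

```text
clock: 59.4
tcp_pos: [571.0, 372.9, 155.7]
eef_rot: [-0.0, 0.777, 0.629, -0.0]
contact_force: [-0.2, 0.0, -3.1]
opening: 0.597
finger_force: 62.7
```

>>> {"op": "drive_tool", "data": {
  "deltas": [
    [-1,0,0,0.1,0,0,0],
    [-1,0,0,0.1,0,0,0],
    [-1,0,0,0.1,0,0,0],
    [-1,0,0,0.1,0,0,0],
    [-1,0,0,0.1,0,0,0],
    [-1,0,0,0,0,0,0],
    [-1,0,0,0,0,0,0],
    [-1,0,0,0,0,0,0]
  ]
}}

```text
clock: 60.2
tcp_pos: [571.0, 373.0, 143.4]
eef_rot: [0.0, 0.777, 0.629, 0.0]
contact_force: [0.4, 0.0, -0.9]
opening: 0.595
finger_force: 62.7
```

>>> {"op": "drive_tool", "data": {
  "deltas": [
    [-1,0,0,0.1,0,0,0],
    [-1,0,0,0.1,0,0,0],
    [-1,0,0,0.1,0,0,0],
    [-1,0,0,0.1,0,0,0],
    [-1,0,0,0.1,0,0,0],
    [-1,0,0,0.1,0,0,0],
    [-1,0,0,0,0,0,0],
    [-1,0,0,0,0,0,0]
  ]
}}

```text
clock: 61.0
tcp_pos: [571.0, 372.9, 128.3]
eef_rot: [-0.0, 0.777, 0.629, -0.0]
contact_force: [-0.0, -0.2, -0.9]
opening: 0.594
finger_force: 62.7
```

>>> {"op": "drive_tool", "data": {
  "deltas": [
    [-1,0,0,0.04,0,0,0],
    [-1,0,0,0.04,0,0,0],
    [-1,0,0,0.04,0,0,0],
    [-1,0,0,0.04,0,0,0],
    [-1,0,0,0,0,0,0],
    [-1,0,0,0,0,0,0],
    [-1,0,0,0,0,0,0],
    [-1,0,0,0,0,0,0]
  ]
}}

```text
clock: 61.8
tcp_pos: [571.0, 373.0, 124.7]
eef_rot: [0.0, 0.777, 0.629, 0.0]
contact_force: [-1.9, -1.0, 4.8]
opening: 0.599
finger_force: 63.1
```

>>> {"op": "drive_tool", "data": {
  "deltas": [
    [-1,0,0,0.04,0,0,0],
    [-1,0,0,0,0,0,0],
    [1,0,0,0,0,0,0],
    [1,0,0,0,0,0,0],
    [1,0,0,0,0,0,0],
    [1,0,0,0,0,0,0],
    [1,0,0,0,0,0,0],
    [1,0,0,0,0,0,0]
  ]
}}

```text
clock: 62.6
tcp_pos: [570.9, 372.9, 123.2]
eef_rot: [-0.0, 0.777, 0.629, -0.0]
contact_force: [-0.1, -0.5, 0.5]
opening: 0.997
finger_force: 0.0
```

>>> {"op": "drive_tool", "data": {
  "deltas": [
    [1,0,0,-0.5,0,0,0],
    [1,0,0,-0.5,0,0,0],
    [1,0,0,-0.5,0,0,0],
    [1,0,0,-0.5,0,0,0],
    [1,0,0,-0.6,0,0,0],
    [1,0,0,-0.6,0,0,0],
    [1,0,0,-0.6,0,0,0],
    [1,0,0,-0.6,0,0,0]
  ]
}}

```text
clock: 63.4
tcp_pos: [571.0, 373.0, 235.4]
eef_rot: [0.0, 0.777, 0.629, 0.001]
contact_force: [0.5, 0.2, -0.4]
opening: 0.999
finger_force: 0.0
```

```bash
python3 -c "
from lib import *
print(now()[1])
for n in ('side','scene'):
    _,P=cloud(n); r=np.hypot(P[...,0]-572,P[...,1]-372)<70; z=P[...,2]
    T=P[r&(z>154)&(z<170)]; print(n,'top',cv2.minEnclosingCircle(T[:,:2].astype(np.float32)),np.median(T[:,2]),len(T))
    M=P[r&(z>142)&(z<149)]; print(' mouth',rect(M[:,:2]),'flange z',np.median(P[r&(z>71)&(z<90)][:,2]))
stack(); p,_=env.grab_frame('side'); s,_=env.grab_frame('scene')
cv2.imwrite('pics/n4.png',np.hstack([cv2.resize(s[140:300,220:433],(400,300)),cv2.resize(p[90:240,220:420],(400,300))])[:,:,::-1])"
```

```text
[570.98661877 372.98627461 235.35748048   1.36083753]
side top ((573.5911865234375, 371.55120849609375), 28.06405258178711) 160.2456528912997 107
 mouth [565.6 338.3  62.9  47.4  78.8] flange z 76.0009100390563
scene top ((575.4122924804688, 372.62042236328125), 26.601516723632812) 159.2129394173633 140
 mouth [570.5 351.3  88.1  46.5  75.2] flange z 75.90331353192221
side
 [514.  118.5  67.6  33.5  -4.3  59.5 159. ] in base [-0.1 49.   1.1]
 [498.5  16.2  81.8  36.5   2.3  59.5 190. ] in base [ -5.9 -54.3   7.7]
 [461.   70.8 151.2  30.2  85.1  75.7 340. ] in base [-48.4  -3.5  90.5]
 [559.1  63.2 151.8  29.3  85.3  75.9 342. ] in base [50.  -1.8 90.7]
scene
 [566.9  56.2  87.9  29.3  85.5  43.8 130. ] in base [58.4 -8.  90.9]
 [504.9 120.7  56.1  39.6  -1.6  60.1 132. ] in base [-9.4 50.3  3.8]
 [493.4  12.8  54.6  42.   -8.9  59.6 139. ] in base [-10.7 -58.2  -3.5]
 [462.4  71.7 152.1  36.8  86.4  75.5 361. ] in base [-47.1  -2.4  91.8]
 [560.3  62.5 151.5  36.4  83.3  75.5 414. ] in base [51.3 -2.4 88.7]
wrist
```

View pics/n4.png

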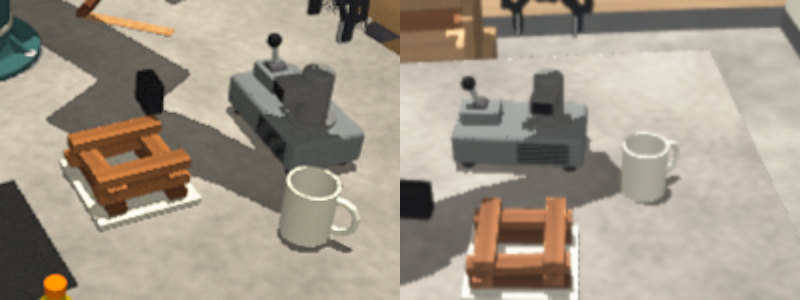

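```bash
python3 -c "
from lib import *
c,t=np.cos(BYAW),np.sin(BYAW)
for n in ('side','scene'):
    p,P=cloud(n); d=P[...,:2]-BASE; x=c*d[...,0]+t*d[...,1]; y=-t*d[...,0]+c*d[...,1]; z=P[...,2]
    for s in (-1,1):
        for x0,x1 in ((-80,-65),(-32,0),(0,32),(65,80)):
            k=(z>58.5)&(z<62)&(x>x0)&(x<x1)&(y*s>25)&(y*s<80)
            if k.sum()>3: print(n,s,(x0,x1),k.sum(),'y',np.percentile(y[k],[2,98]).round(1),'x',np.percentile(x[k],[2,98]).round(1))
    for b in (20,):
        k=(z>24)&(z<29)&(abs(x)<32); print(n,'batten y',[np.percentile(y[k&(y*s>0)&(abs(y)<75)],[2,98]).round(1) for s in (-1,1) if (k&(y*s>0)).any()])
print(now()[1]); q=plan([('side',-1,425,385,235,None,8)])"
```

```text
side -1 (-80, -65) 19 y [-72.5 -43.7] x [-75.2 -66. ]
side -1 (-32, 0) 61 y [-70.3 -41.4] x [-31.2  -0.4]
side -1 (0, 32) 61 y [-69.7 -40.7] x [ 1.9 31.2]
side -1 (65, 80) 14 y [-64.3 -36.7] x [65.1 71. ]
side 1 (-80, -65) 10 y [33.8 54.3] x [-73.2 -66.9]
side 1 (-32, 0) 44 y [35.5 63.1] x [-31.   -0.6]
side 1 (0, 32) 51 y [33.9 62.8] x [ 0.6 30.7]
side 1 (65, 80) 15 y [34.8 62.6] x [66.9 73.2]
side batten y [array([-64.8, -46.9]), array([35.5, 55.2])]
scene -1 (-32, 0) 52 y [-68.3 -41.1] x [-31.3  -1.3]
scene -1 (0, 32) 34 y [-68.2 -39.7] x [ 1.2 16.6]
scene -1 (65, 80) 23 y [-64.6 -38.7] x [65.2 75.6]
scene 1 (-32, 0) 50 y [33.9 63.5] x [-31.5  -0.7]
scene 1 (0, 32) 24 y [35.3 60. ] x [ 2.1 16.3]
scene 1 (65, 80) 26 y [36.  61.3] x [65.3 77.4]
scene batten y [array([-64.3, -60.6]), array([35.2, 44.9])]
[570.75443707 372.85773895 232.72529016   1.36084326]
side: 8x [-1,-0.09,-0.73,-0.01,0,0,-0.0]  rmin 573 max 667 end [424.2 385.7 234.7] 78.0
```

Nozzle is home: top at 160, mouth towards the stack, and the stack is intact. Next is the switch.

```bash
python3 -c "
from lib import *
S=np.array([572.5,372]);h=np.array([np.cos(np.deg2rad(-8.7)),np.sin(np.deg2rad(-8.7))])
a=S-191*h;b=S-135*h
q=plan([('over',-1,*a,235,81.3,8),('down',-1,*a,137,81.3,8),('push',-1,*b,137,81.3,8)])"
```

```text
over: 8x [-1,-0.03,-0.95,-0.01,0,0,-0.07]  rmin 555 max 665 end [382.9 402.  234.7] 81.2
down: 8x [-1,-0.0,0.0,0.49,0,0,-0.0]  rmin 555 max 555 end [382.9 402.  136.7] 81.2
push: 8x [-1,-0.0,0.28,-0.0,0,0,-0.0]  rmin 559 max 589 end [438.3 393.4 136.7] 81.2
```

>>> {"op": "drive_tool", "data": {
  "deltas": [
    [-1,-0.03,-0.95,-0.01,0,0,-0.07],
    [-1,-0.03,-0.95,-0.01,0,0,-0.07],
    [-1,-0.03,-0.95,-0.01,0,0,-0.07],
    [-1,-0.03,-0.95,-0.01,0,0,-0.07],
    [-1,-0.03,-0.95,-0.01,0,0,-0.07],
    [-1,-0.03,-0.95,-0.01,0,0,-0.07],
    [-1,-0.03,-0.95,-0.01,0,0,-0.07],
    [-1,-0.03,-0.95,-0.01,0,0,-0.07]
  ]
}}

```text
clock: 64.65
tcp_pos: [382.0, 402.0, 235.0]
eef_rot: [-0.0, 0.759, 0.651, -0.0]
contact_force: [0.8, 0.1, -0.1]
opening: -0.003
finger_force: 0.0
```

>>> {"op": "drive_tool", "data": {
  "deltas": [
    [-1,0,0,0,0,0,0],
    [-1,0,0,0.56,0,0,0],
    [-1,0,0,0.56,0,0,0],
    [-1,0,0,0.56,0,0,0],
    [-1,0,0,0.56,0,0,0],
    [-1,0,0,0.56,0,0,0],
    [-1,0,0,0.56,0,0,0],
    [-1,0,0,0.56,0,0,0]
  ]
}}

```text
clock: 65.45
tcp_pos: [383.6, 401.9, 136.4]
eef_rot: [0.0, 0.76, 0.65, -0.0]
contact_force: [0.7, 0.2, 0.1]
opening: 0.0
finger_force: 0.0
```

```bash
python3 -c "
from lib import *
s,q=now();print(q,s['opening'])
for n in ('side','scene'):
    p,P=cloud(n); hsv=cv2.cvtColor(p,cv2.COLOR_RGB2HSV)
    k=(P[...,2]>128)&(P[...,2]<156)&(hsv[...,2]<70)&(P[...,0]>405)&(P[...,0]<470)&(P[...,1]>360)&(P[...,1]<420); print(n,k.sum(),P[k].mean(0).round(1),P[k].min(0).round(),P[k].max(0).round())
p,_=env.grab_frame('side'); s,_=env.grab_frame('scene');w,_=env.grab_frame('wrist')
cv2.imwrite('pics/b5.png',np.hstack([cv2.resize(w,(400,300)),cv2.resize(p[100:190,220:340],(400,300))])[:,:,::-1])"
```

```text
[383.62690019 401.9208168  136.44158089   1.41640528] 0.0003900249660292437
side 29 [434.2 386.5 143.8] [425. 379. 133.] [442. 392. 152.]
scene 38 [439.3 390.3 144.2] [429. 381. 132.] [448. 398. 154.]
```

View pics/b5.png

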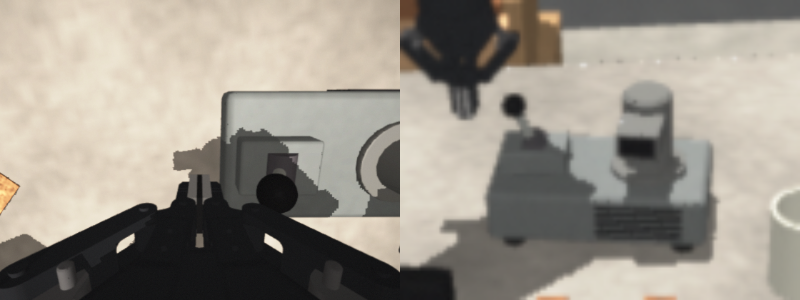

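Wrist view: fingers (200,195) level with the ball (277,195) and on its off side. Pushing in steps.

>>> {"op": "drive_tool", "data": {
  "deltas": [
    [-1,-0.16,0.2,0,0,0,0],
    [-1,0,0.28,0,0,0,0],
    [-1,0,0.28,0,0,0,0],
    [-1,0,0.28,0,0,0,0],
    [-1,0,0.28,0,0,0,0],
    [-1,0,0.28,0,0,0,0],
    [-1,0,0.28,0,0,0,0],
    [-1,0,0.28,0,0,0,0]
  ]
}}

```text
clock: 66.5
tcp_pos: [436.5, 389.8, 137.2]
eef_rot: [0.0, 0.759, 0.651, 0.0]
contact_force: [-1.8, 0.1, 1.8]
opening: -0.005
finger_force: 0.8
```

```bash
cat >> lib.py <<'E'
def ball():
    s,q=now();print(q,s['contact_force'])
    for n in ('side','scene'):
        p,P=cloud(n); hsv=cv2.cvtColor(p,cv2.COLOR_RGB2HSV)
        k=(P[...,2]>128)&(P[...,2]<158)&(hsv[...,2]<70)&(P[...,0]>q[0]+12)&(P[...,0]<525)&(P[...,1]>350)&(P[...,1]<420)
        print(n,k.sum(),P[k].mean(0).round(1),P[k].min(0).round(),P[k].max(0).round())
E
python3 -c "
from lib import *
ball()"
```

```text
[436.52694863 389.76407324 137.24615004   1.41676475] [-1.76310932  0.13124522  1.84686685]
side 40 [461.2 383.  146.4] [449. 374. 135.] [473. 388. 156.]
scene 58 [465.6 385.4 146.5] [450. 376. 134.] [481. 399. 156.]
```

>>> {"op": "drive_tool", "data": {
  "deltas": [
    [-1,0,0.12,0,0,0,0],
    [-1,0,0.12,0,0,0,0],
    [-1,0,0.12,0,0,0,0],
    [-1,0,0.12,0,0,0,0],
    [-1,0,0.12,0,0,0,0],
    [-1,0,0.12,0,0,0,0],
    [-1,0,0,0,0,0,0],
    [-1,0,0,0,0,0,0]
  ]
}}

```text
clock: 67.4
tcp_pos: [450.6, 387.4, 136.9]
eef_rot: [-0.002, 0.759, 0.651, -0.002]
contact_force: [-21.1, 5.1, 6.6]
opening: 0.003
finger_force: 11.0
```

```bash
python3 -c "
from lib import *
ball()"
```

```text
[450.63613817 387.36979307 136.92950263   1.41837385] [-21.10368184   5.13550583   6.58335828]
side 38 [474.3 380.8 142. ] [463. 372. 131.] [486. 388. 155.]
scene 55 [476.7 383.6 142.8] [463. 377. 129.] [490. 392. 155.]
```

The lever is against its stop (21 N), so it is fully on. Retracting.

>>> {"op": "drive_tool", "data": {
  "deltas": [
    [-1,0,-0.4,0,0,0,0],
    [-1,0,-0.8,0,0,0,0],
    [-1,0,-0.8,0,0,0,0],
    [-1,0,0,-0.8,0,0,0],
    [-1,0,0,-0.8,0,0,0],
    [-1,0,0,-0.8,0,0,0],
    [-1,0,0,-0.8,0,0,0],
    [-1,0,0,-0.8,0,0,0]
  ]
}}

```text
clock: 68.3
tcp_pos: [404.5, 394.7, 238.3]
eef_rot: [0.0, 0.759, 0.651, 0.0]
contact_force: [-0.3, -0.1, -1.2]
opening: 0.002
finger_force: 0.0
```

```bash
python3 -c "
from lib import *
ball(); stack()
for n in ('side','scene'):
    _,P=cloud(n); r=np.hypot(P[...,0]-572,P[...,1]-372)<70; z=P[...,2]
    T=P[r&(z>154)&(z<170)]; print(n,'top',cv2.minEnclosingCircle(T[:,:2].astype(np.float32)),np.median(T[:,2]))
p,_=env.grab_frame('side'); s,_=env.grab_frame('scene')
cv2.imwrite('pics/f6.png',np.hstack([cv2.resize(s[140:300,220:433],(400,300)),cv2.resize(p[90:240,220:420],(400,300))])[:,:,::-1])"
```

```text
[404.48335503 394.73227611 238.34118663   1.41665038] [-0.30515767 -0.07678663 -1.22306452]
side 34 [475.6 380.6 141.1] [466. 375. 131.] [486. 389. 150.]
scene 43 [481.5 382.8 141.5] [470. 374. 129.] [490. 394. 151.]
side
 [514.4 118.7  67.9  33.8  -6.5  59.5 157. ] in base [ 0.3 49.2 -1.1]
 [484.1  14.2 109.3  35.8  -1.1  59.4 233. ] in base [-20.1 -57.6   4.3]
 [461.   71.4 150.9  30.1  84.7  75.8 341. ] in base [-48.4  -2.9  90.1]
 [559.   63.  154.2  29.5  85.3  75.8 333. ] in base [49.9 -2.  90.7]
scene
 [567.1  43.7 111.1  36.3  79.8  43.7 171. ] in base [ 59.8 -20.5  85.2]
 [503.3 116.1  59.   42.1   1.6  60.  135. ] in base [-10.5  45.6   7. ]
 [494.   13.7  57.   42.1  -6.9  59.6 138. ] in base [-10.2 -57.2  -1.5]
 [461.1  70.8 149.6  36.5  86.1  75.5 357. ] in base [-48.3  -3.5  91.5]
 [559.4  63.1 151.6  35.9  84.5  75.4 407. ] in base [50.3 -1.9 89.9]
wrist
side top ((571.5707397460938, 370.5176696777344), 26.1396427154541) 160.07734202844352
scene top ((573.0863037109375, 371.1923828125), 27.616243362426758) 159.23839313552247
```

View pics/f6.png

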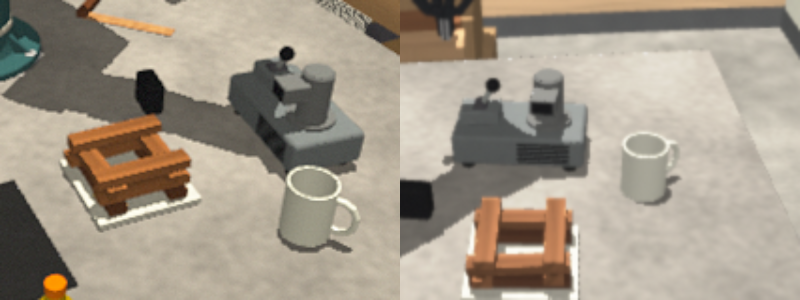

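Lever ball at (493,85) in the right half, now about 95 mm from the spigot axis, which is fully on. The stack and nozzle are unchanged and the arm is clear, so I hand in.

```bash
python3 -c "
from plant import env
print(env.close_job())"
```

```text
the job is handed in; nothing more can be done
None
```

I stacked all six slats crosswise on the base, pushed the nozzle home on the spigot facing the stack, switched the blower on last and handed the job in at about 69 s; no verdict was returned.

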